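Put the ice bucket away in the glazed bar cupboard

TASK

Put the steel ice bucket away in the glass cupboard: in whichever half has only the small bottle at the back, so that it stands upright on the counter right inside. Then push the door home until its catch snaps, so that both doors are fully shut. Do not knock over or push along anything else, neither in the cupboard nor on the counter.

Things in the scene. Friction and masses are not known exactly. Their poses are not given: they have to be found in the camera images.
- cupboard: Fixed slate-blue cupboard on the counter, 430 wide, 250 deep, 290 high, 20 mm frames with glass doors, sides, back, top, no floor, sill or partition. Origin on the counter, middle of the carcass front (back plane of the shut doors); x into the cupboard, y to its left half, z up. Clear inside: x 0 to 238, y -195 to 195, height 270 (240 at the catches, front middle).
- door_left (a joint): Left door (seen from the robot), rad; 0 shut, grows as its meeting edge swings towards the robot, stop at 1.9. Panel 203 wide, 20 thick, 4 to 288 mm above the counter, 42 mm frame, 0.9 kg. Hinge at cupboard x 0, y +205. A twin-roller catch holds it shut: 13 N at the handle frees it, 11 N shuts it; below 0.026 rad it snaps to 0, above 0.065 it swings freely and stays where left.
- door_right (a joint): Right door (seen from the robot), rad; 0 shut, grows as its meeting edge swings towards the robot, stop at 1.9. Panel 203 wide, 20 thick, 4 to 288 mm above the counter, 42 mm frame, 0.9 kg. Hinge at cupboard x 0, y -205. A twin-roller catch holds it shut: 13 N at the handle frees it, 11 N shuts it; below 0.026 rad it snaps to 0, above 0.065 it swings freely and stays where left.
- door_left_hinge (a point): Point on the left door's upright hinge axis, at counter height; its x and y turn with the door (at 0 they equal the cupboard's x and y). In this frame the door's panel spans x -20 to 0 (front face at -20), y 0 to -203; the catch's steel tongue stands 21 mm out of the back face at y -175, height 255.
- door_right_hinge (a point): Point on the right door's upright hinge axis, at counter height; its axes turn with the door. In this frame the panel spans x -20 to 0 (front face at -20), y 0 to +203; the catch's steel tongue stands 21 mm out of the back face at y +175, height 255.
- door_left_handle (a point): Top end of the left door's pull: upright round brass bar 11 mm thick, 170 to 270 mm above the counter, axis 35 mm in front of the door's front face, 175.5 mm from the hinge along the panel (28 mm from the meeting edge), on two thin stays 7 mm from its ends. The bar can turn in a grip. Axes as the door's.
- door_right_handle (a point): Top end of the right door's pull, the mirror image of the left one: upright bar 11 mm thick, 170 to 270 mm above the counter, 35 mm in front of the door's front face, 175.5 mm from the hinge. When both doors are shut the two bars stand 59 mm apart.
- ice_bucket: Loose brushed-steel ice bucket, a straight cylinder 108 mm in diameter and 122 high (lid to 132) with a rigid arched handle on top, 0.4 to 0.8 kg. Origin at the centre of its underside, z up, y along the handle's top bar. With its handle it is 190 high.
- bucket_handle (a point): Middle of the top bar of the ice bucket's handle, 185 mm above its underside: a round bar 10 mm thick, straight for 72 mm along the bucket's y; 53 mm of free room below it. The bucket may be lifted by it.
- plates: Stack of six blue-glazed side plates in one half of the cupboard, 140 mm in diameter, 63 high, 1.3 kg; it leaves too little room for the bucket in front of it. Origin at the centre of its underside.
- bitters: Small amber bottle with a black cap, 32 mm in diameter, 110 high, 0.14 kg, at the back of the other half of the cupboard; the bucket goes in front of it. Origin at the centre of its underside.
- tumbler: Glass tumbler, 76 mm across the rim, 90 high, on the counter. Origin at the centre of its underside. Leave alone.
- jigger: Waisted steel bar measure, 48 mm across, 85 high. Origin at the centre of its underside. Leave alone.
- shaker: Steel cocktail shaker, 84 mm across, 195 high, beside the cupboard. Origin at the centre of its underside. Leave alone.
- syrup: Amber bottle, 68 mm in diameter, 195 high. Origin at the centre of its underside. Leave alone.
- olives: Green glass jar with a brass cap, 72 mm in diameter, 100 high. Origin at the centre of its underside. Leave alone.
- mixing_glass: Thick glass mixing glass, 90 mm in diameter, 145 high. Origin at the centre of its underside. Leave alone.

How it is judged:
On the way, in this order (a step that is already met when the one before it is completed fails the run):
1. the door of the half without the plates is pulled off its catch and wide open (((value of joint door_left above 1.2 rad and y of plates in the frame of cupboard below 0 m) or (value of joint door_right above 1.2 rad and y of plates in the frame of cupboard above 0 m))), for 0.1 s.
2. the ice bucket stands upright on the counter, wholly inside the cupboard, in the half without the plates (x of ice_bucket in the frame of cupboard between 0.052 and 0.19 m and ((y of plates in the frame of cupboard below 0 m and y of ice_bucket in the frame of cupboard between 0.045 and 0.15 m) or (y of plates in the frame of cupboard above 0 m and y of ice_bucket in the frame of cupboard between -0.15 and -0.045 m)) and height (world z) of ice_bucket below 0.008 m and angle between ice_bucket's own z axis and vertical below 0.08 rad), for 0.2 s.
At the end, for the whole second after the job is handed in: The ice bucket stands upright (within 0.08 rad) and at rest on the counter inside the cupboard in the half without the plates, its centre at least 52 mm behind the carcass front and 45 mm to that side of the cupboard's middle, and both doors are snapped shut (within 0.015 rad) (all of step 2 and value of joint each of door_left, door_right below 0.015 rad and linear speed of ice_bucket below 0.02 m/s); the robot touches nothing.
It fails at once if the ice bucket is tipped by more than 0.6 rad (angle between ice_bucket's own z axis and vertical above 0.6 rad).
It fails at once if the plates or the small bottle in the cupboard are pushed along by more than 30 mm or knocked over (distance of any of plates, bitters from where it was at the start of the episode above 0.03 m or angle between bitters's own z axis and vertical above 0.4 rad).
It fails at once if another thing on the counter is pushed along by more than 30 mm or knocked over (distance of any of tumbler, jigger, shaker, syrup, olives, mixing_glass from where it was at the start of the episode above 0.03 m or angle between any of tumbler, jigger, shaker, syrup, olives, mixing_glass's own z axis and vertical above 0.4 rad).
It also fails if it takes over 72 s, if anything falls off the work surface, if the arm or the gripper's body presses on something with over 40 N, if the wrist force passes 120 N, or if a joint passes its speed limit or range.

ROBOT

A 6-joint arm with a two-finger parallel gripper is mounted at the origin on the work surface. World frame = base frame: x ahead of the robot, y to its left, z up, the work surface at z = 0. Lengths are in m, angles in rad, forces in N, time in s.
With the tool pointing down it reaches from about 0.25 to 0.725 m from the base axis. Payload 4 kg.
Tool frame: the origin (TCP) lies midway between the tips of the shut fingers; the grasp point (between the pads) lies grip_depth behind it (grip_depth is the distance from the TCP to the grasp point, in m); z points along the fingers, y is the line along which they close (so a half turn about z gives the same grasp; the last joint's range is limited). The gripper opens to 85 mm and grips with 20 to 120 N. Pads are 22 mm wide; open, the fingers measure 114 mm over their backs; the gripper's body (76 mm by 85 mm) begins 54 mm behind the grasp point. The pads swing forward as they close: fully open they stand 13 mm farther back than shut.
Start: joints at [-1.125, 0.241, 0.005, 1.335, 0, 1.571], TCP at [0.216, -0.451, 0.231] pointing down, gripper open.
Joint ranges: [-2.72, 2.72], [-1.05, 1.87], [-1.09, 1.28], [-1.99, 2.15], [-1.42, 1.44], [-3.14, 3.14]. Speed limits (rad/s): [2.79, 2.79, 3.14, 3.14, 3.14, 3.14].

INTERFACE

Orientations are given as [roll, pitch, yaw] about the fixed x, y, z axes, in that order (R = Rz(yaw) Ry(pitch) Rx(roll)).
In Python, from station import get_obs, camera, get_calibration, job_done, spot_in, spot_point, grip_depth gives the robot as it stands.
- The arm moves only by the tool arm_command, never from a script. Its argument "motion" is a list of rows, each a list of 7 numbers: the shift along the tool's x, y, z normalised to -1 to 1, where 1 is 10 cm, then the turn, a rotation vector about the tool's x, y, z normalised to -1 to 1, where 1 is 2 pi rad, then the opening, from -1 (shut) to 1 (fully open). A call has 1 to 10 rows; each row is the pose to reach, as a shift and turn from the pose commanded when the call began, along the tool's axes at that moment, turning the shorter way round; what a row does not reach only later rows make up. A row lasts 1/12 s, in which the tool goes at most 41.7 mm and 7.16 degrees, less where a joint would pass 70% of its speed; a pose out of reach is approached as far as the arm can. A call with a number of a shift or a turn outside -1 to 1 is refused whole. A call with a gripper value outside its range is refused whole. The fingers move at their own pace and stop on an object; the grip force is fixed at half the most. Time passes only in rows, so rows that repeat a pose let the fingers close. It gives the time, the measured TCP pose, the force, the opening and the grip force at its end, in the units of the state.
- get_obs(): the state, without advancing time (a new reading comes with each control period).
- camera(name): name is "scene" or "side" or "wrist"; returns (picture, depth): 384x512x3 uint8, blue, green, red; 384x512 float32, m along the optical axis (not along the pixel's ray), 0 where there is no reading.
- get_calibration(name): a dict with "mtx" (3x3 intrinsics, pixels), "R" (3x3) and "t" (3): a world point X has camera coordinates R X + t; the wrist camera has in their place "hand_eye" (4x4, takes a point from camera to tool coordinates, whose origin is the TCP and whose axes are the flange's). Camera axes: x right, y down, z forward; pixel columns grow to the right and rows downward; lengths in m; the calibration is good to about 2 mm. A picture is of the moment at which its call begins: read the wrist's pose just before it. get_calibration takes no time and is no camera call.
- job_done(): hands the job in; it is judged then, once.
Trained networks look in the newest picture that a camera, given by its name, has taken for a name from the list of things; names that differ only in an ending like _2 or _b are one class to them, and where a whole thing is asked for, a point or a joint stands for the part that bears it (a point fixed in the world has none). Each returns a list of dicts, best first, with "score" (0 to 1); they miss things now and then, are a little off and sometimes report something else, mostly with a low value. They report only what shows in the picture. A call takes as long as a camera call.
- spot_in(camera, name): "box" ([centre column, centre row, width, height] in pixels, round what is visible of it).
- spot_point(camera, name): "location" ([column, row] in pixels: a listed point, or the origin of a listed thing).
The state is a dict: "time": time; "joints": joint angles; "qd": joint speeds; "effort": joint torques, N m; "ee_pos": TCP position; "eef_rot": TCP orientation; "contact_force": force on the tool from outside, world axes, zero at the start; "wrist_torque": the same for the moment, N m; "grip_width": opening from 0.0 (shut) to 1.0 (fully open); "grip_force": force on a finger pad.
Only numpy, scipy, OpenCV 4.12 (cv2) and the standard library are available. Lean on these libraries where they do the work, as an engineer would, in place of code of your own. Each camera call takes 0.05 s, during which the arm holds its last target. There are 200 camera calls.

## Working session

There is one attempt and no reset: what is moved stays moved. The work goes in short steps, Python scripts to look and compute and a tool call to move; the robot and the scene stay as the last step left them, time stands still between calls to the robot, and variables do not carry over. Pictures are saved under pics/ and viewed, at most 10 in all, crops included, and the job is handed in when it is done.

Besides the shell and the picture viewer there is one more tool, called after "Request:" in YAML: its name, and indented under it one key for each argument. arm_command: Moves the arm, as the interface text tells. Scaled input: -1 to 1 covers 10 cm each way for a shift and 2 pi rad each way for a turn. Its arguments: {"type":"object","properties":{"motion":{"type":"array","items":{"type":"array","items":{"type":"number"}}}},"required":["motion"]}

```bash
mkdir -p pics; ls
python3 - <<'E'
from station import *
import cv2,numpy as np
o=get_obs();print({k:np.round(v,3) for k,v in o.items()});print(grip_depth)
ims=[]
for c in("scene","side"):
    im,d=camera(c);ims.append(im);np.save(f"{c}_d.npy",d)
    K=get_calibration(c);print(c,np.round(K["mtx"],1).tolist(),np.round(-K["R"].T@K["t"],3),np.round(K["R"],2).tolist())
    for n in["cupboard","door_left_handle","door_right_handle","door_left_hinge","door_right_hinge","ice_bucket","bucket_handle","plates","bitters","tumbler","jigger","shaker","syrup","olives","mixing_glass"]:
        r=spot_point(c,n)[:2]
        for q in r:
            u,v=q["location"];ray=K["R"].T@np.linalg.inv(K["mtx"])@[u,v,1];C=-K["R"].T@K["t"]
            h={"door_left_handle":.27,"door_right_handle":.27,"bucket_handle":.185}.get(n,0)
            print(n,np.round(q["score"],2),np.round([u,v]),np.round(C+ray*(h-C[2])/ray[2],3))
    cv2.imwrite(f"pics/{c}0.png",im)
E
```

```text
pics
{'time': np.float64(0.0), 'joints': array([-1.125,  0.241,  0.004,  1.335, -0.   ,  1.571]), 'qd': array([-0.001, -0.   , -0.   ,  0.001,  0.   , -0.   ]), 'effort': array([-0.0000e+00, -3.7232e+01,  2.5241e+01,  1.7000e-02, -0.0000e+00,
       -0.0000e+00]), 'ee_pos': array([ 0.215, -0.451,  0.23 ]), 'eef_rot': array([-3.14 ,  0.   ,  0.446]), 'contact_force': array([ 0.024, -1.195, -0.291]), 'wrist_torque': array([-0.015, -0.009,  0.047]), 'grip_force': np.float64(0.0), 'grip_width': np.float64(1.0)}
0.0187
scene [[408.1, 0.0, 262.1], [0.0, 408.1, 191.0], [0.0, 0.0, 1.0]] [0.184 0.027 1.302] [[0.01, -1.0, -0.0], [-0.94, -0.01, -0.33], [0.33, 0.01, -0.94]]
cupboard 0.76 [263. 192.] [0.635 0.036 0.   ]
door_left_handle 0.87 [243. 180.] [0.578 0.088 0.27 ]
door_right_handle 0.64 [270. 175.] [0.592 0.016 0.27 ]
door_left_hinge 0.76 [197. 194.] [0.627 0.257 0.   ]
door_right_hinge 0.91 [319. 187.] [ 0.659 -0.154  0.   ]
ice_bucket 0.74 [306. 237.] [ 0.483 -0.107  0.   ]
bucket_handle 0.6 [270. 178.] [0.616 0.014 0.185]
tumbler 0.93 [344. 264.] [ 0.4   -0.226  0.   ]
jigger 0.81 [16
[... 259 characters left out ...]
  ]
side [[428.6, 0.0, 256.2], [0.0, 428.6, 188.8], [0.0, 0.0, 1.0]] [-0.367  0.176  0.994] [[-0.15, -0.99, 0.01], [-0.64, 0.09, -0.77], [0.76, -0.13, -0.64]]
cupboard 0.9 [240. 225.] [0.629 0.061 0.   ]
door_left_handle 0.96 [233. 168.] [0.585 0.083 0.27 ]
door_right_handle 0.83 [254. 166.] [0.585 0.025 0.27 ]
door_left_hinge 0.82 [180. 233.] [0.62  0.256 0.   ]
door_right_hinge 0.74 [179. 234.] [0.617 0.259 0.   ]
tumbler 0.86 [348. 268.] [ 0.405 -0.235  0.   ]
jigger 0.97 [152. 302.] [0.364 0.336 0.   ]
shaker 0.83 [356. 229.] [ 0.558 -0.314  0.   ]
syrup 0.82 [129. 264.] [0.512 0.407 0.   ]
mixing_glass 0.6 [145. 228.] [0.659 0.368 0.   ]
mixing_glass 0.32 [239. 224.] [0.631 0.063 0.   ]
```

Run:
```python
import cv2
for c,(x0,x1,y0,y1) in dict(scene=(120,420,100,300),side=(80,420,100,330)).items():
    im=cv2.imread(f"pics/{c}0.png")[y0:y1,x0:x1]
    s=min(800/im.shape[1],600/im.shape[0]);cv2.imwrite(f"pics/{c}0c.png",cv2.resize(im,None,fx=s,fy=s,interpolation=cv2.INTER_CUBIC))
    print(c,s)
```

```text
scene 2.6666666666666665
side 2.3529411764705883
```

View pics/scene0c.png

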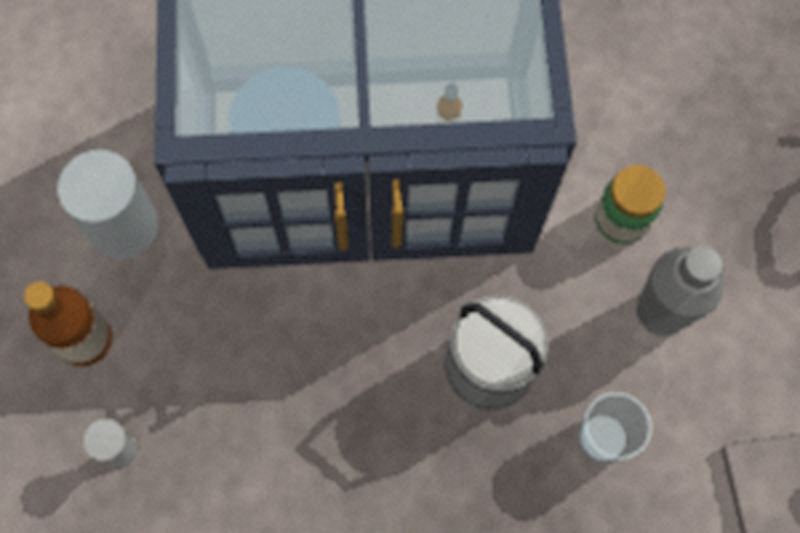

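View pics/side0c.png

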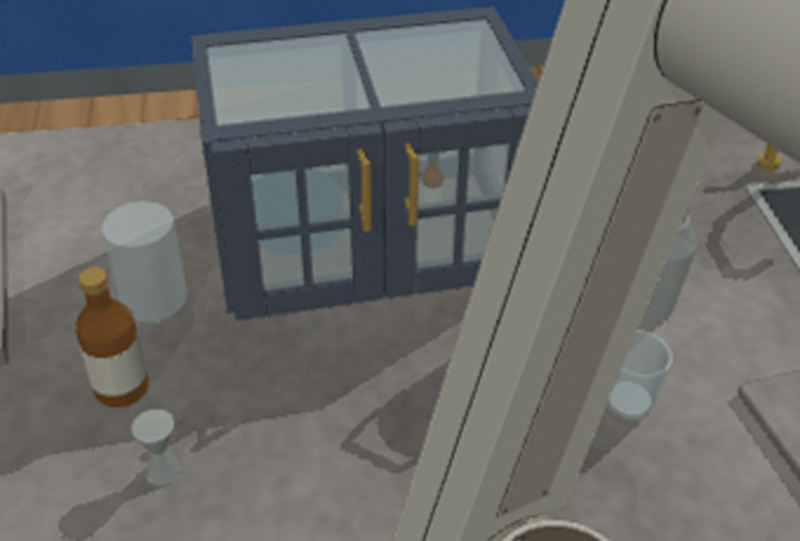

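The plates are in the left half (around px 285,100 in the scene crop) and the bitters in the right half (450,103), so the right door gets opened. The bucket at (497,350) blocks that door's swing, so I'll park it on the left first. Next I'll refine the poses with depth.

```bash
cat > h.py <<'E'
from station import *
import cv2,numpy as np
from scipy.spatial.transform import Rotation as Ro
def cloud(c,im,d):
    K=get_calibration(c);v,u=np.mgrid[0:384,0:512];p=np.stack([u,v,np.ones_like(u)],-1)@np.linalg.inv(K["mtx"]).T*d[...,None]
    return (p-K["t"])@K["R"]
def rel(pos,rpy):
    "normalised motion from present pose to world pose pos,rpy"
    o=get_obs();R=Ro.from_euler("xyz",o["eef_rot"])
    s=R.inv().apply(np.array(pos)-o["ee_pos"]);w=(R.inv()*Ro.from_euler("xyz",rpy)).as_rotvec()
    return np.round(np.r_[s/.1,w/(2*np.pi)],3),"rows>=",np.round([np.linalg.norm(s)/.0417,np.degrees(np.linalg.norm(w))/7.16],1)
E
python3 - <<'E'
from h import *
for c in("scene","side"):
    im=cv2.imread(f"pics/{c}0.png");P=cloud(c,im,np.load(f"{c}_d.npy"));z=P[...,2]
    b,g,r=[im[...,i].astype(int) for i in range(3)]
    m=(z>.283)&(z<.297)&(P[...,0]>.5)&(b>r+8)&(r<90)
    print(c,"top",m.sum(),[np.round(x,3) for x in cv2.minAreaRect(P[m][:,:2].astype(np.float32))])
    f=(z>.03)&(z<.27)&(abs(P[...,0]-.63+.086*(P[...,1]-.05))<.03)&(b>r+8)&(r<90)&(P[...,1]<.24)&(P[...,1]>-.13)
    q=P[f]
    for _ in range(4):
        k=np.polyfit(q[:,1],q[:,0],1);e=q[:,0]-np.polyval(k,q[:,1]);q=q[abs(e)<.006]
    print("front face x=",k,len(q))
    h=(r>b+60)&(z>.17)&(z<.28)&(abs(P[...,1]-.05)<.08)&(P[...,0]<.62)
    for s in(0,1):
        q=P[h&((P[...,1]>.05)==s)];print("bar",len(q),np.median(q,0).round(3))
    if c=="scene":
        n=np.hypot(P[...,0]-.483,P[...,1]+.1)<.1
        q=P[n&(z>.165)&(z<.2)];mu=q.mean(0);w,V=np.linalg.eigh(np.cov(q[:,:2].T));print("bucket bar",len(q),mu.round(3),q[:,:2].min(0),q[:,:2].max(0),"ang",np.degrees(np.arctan2(V[1,1],V[0,1])))
        q=P[n&(z>.11)&(z<.14)];print("lid",len(q),cv2.minEnclosingCircle(q[:,:2].astype(np.float32)),q.mean(0))
        for nm in("bitters","plates"):
            for x in spot_in(c,nm)[:2]:
                u,v=map(int,x["box"][:2]);print(nm,x,P[v,u].round(3))
E
```

```text
scene top 4857 [array([0.751, 0.059]), array([0.273, 0.427]), np.float64(3.642)]
front face x= [-0.06912776  0.62220405] 1745
bar 30 [0.593 0.018 0.268]
bar 35 [0.593 0.078 0.267]
bucket bar 122 [ 0.482 -0.099  0.187] [ 0.45224889 -0.13454876] [ 0.51298341 -0.0592136 ] ang 51.86352701492719
lid 901 ((0.4841885566711426, -0.09794045239686966), 0.0548814982175827) [ 0.4787987  -0.09575384  0.12818445]
bitters {'box': [354.9, 178.1, 27.5, 25.0], 'score': 0.55} [ 0.656 -0.254  0.092]
bitters {'box': [219.8, 177.8, 77.8, 41.7], 'score': 0.26} [0.618 0.164 0.186]
side top 2837 [array([0.749, 0.059]), array([0.277, 0.431]), np.float64(3.751)]
front face x= [-0.06936467  0.61949929] 3382
bar 71 [0.578 0.021 0.231]
bar 74 [0.574 0.08  0.23 ]
```

```bash
python3 -c "
from h import *
print(rel([.482,-.098,.25],[np.pi,0,.905]))"
```

```text
(array([ 3.926, -2.037, -0.187,  0.   ,  0.   , -0.073]), 'rows>=', array([10.6,  3.7]))
```

Request:
arm_command:
  motion:
    - [0.98, -0.51, -0.05, 0, 0, 0, 1]
    - [0.98, -0.51, -0.05, 0, 0, 0, 1]
    - [0.98, -0.51, -0.05, 0, 0, 0, 1]

```text
time: 1.95
ee_pos: [0.2828, -0.3609, 0.2363]
eef_rot: [-3.141, -0.001, 0.445]
contact_force: [-0.3, 0.0, 0.0]
grip_width: 0.997
grip_force: 0.0
```

Request:
arm_command:
  motion:
    - [0.98, -0.51, -0.05, 0, 0, 0, 1]
    - [0.98, -0.51, -0.05, 0, 0, 0, 1]
    - [0.98, -0.51, -0.05, 0, 0, 0, 1]

```text
time: 2.2
ee_pos: [0.3498, -0.2721, 0.2417]
eef_rot: [-3.142, -0.001, 0.447]
contact_force: [0.6, -0.6, -0.3]
grip_width: 1.0
grip_force: 0.0
```

Request:
arm_command:
  motion:
    - [0.98, -0.51, -0.05, 0, 0, 0, 1]
    - [0.98, -0.51, -0.05, 0, 0, 0, 1]
    - [0.98, -0.51, -0.05, 0, 0, 0, 1]

```text
time: 2.45
ee_pos: [0.4165, -0.1837, 0.2467]
eef_rot: [3.141, -0.001, 0.448]
contact_force: [1.0, 0.2, -0.2]
grip_width: 1.0
grip_force: 0.0
```

Request:
arm_command:
  motion:
    - [0.98, -0.51, -0.05, 0, 0, -0.073, 1]
    - [0.98, -0.51, -0.05, 0, 0, -0.073, 1]
    - [0.98, -0.51, -0.05, 0, 0, -0.073, 1]
    - [0.98, -0.51, -0.05, 0, 0, -0.073, 1]
    - [0.98, -0.51, -0.05, 0, 0, -0.073, 1]

```text
time: 2.87
ee_pos: [0.4821, -0.0964, 0.2511]
eef_rot: [-3.141, 0.0, 0.909]
contact_force: [0.2, 0.3, -0.3]
grip_width: 0.996
grip_force: 0.0
```

```bash
python3 -c "
from h import *
o=get_obs();print(o['ee_pos'],o['eef_rot'],o['joints'],o['time'])
im,d=camera('wrist');P=cloud
K=get_calibration('wrist');H=K['hand_eye'];v,u=np.mgrid[0:384,0:512]
p=np.stack([u,v,np.ones_like(u)],-1)@np.linalg.inv(K['mtx']).T*d[...,None]
q=(p@H[:3,:3].T+H[:3,3])@Ro.from_euler('xyz',o['eef_rot']).as_matrix().T+o['ee_pos']
m=(q[...,2]>.178)&(q[...,2]<.2)&(d>0)&(np.hypot(q[...,0]-.48,q[...,1]+.1)<.06)
s=q[m];w,V=np.linalg.eigh(np.cov(s[:,:2].T));print(len(s),s.mean(0),s.min(0),s.max(0),np.arctan2(V[1,1],V[0,1]))
print(rel([.482,-.098,.166],[np.pi,0,.905]))"
```

```text
[ 0.48214984 -0.0964451   0.25109749] [-3.14142926e+00  1.97192278e-04  9.09410493e-01] [-1.97362030e-01  2.16568932e-01  2.54909402e-02  1.37995271e+00
 -1.03213805e-04  2.03482016e+00] 2.8667
1293 [ 0.48569483 -0.09273003  0.18910365] [ 0.45657461 -0.12884132  0.17800015] [ 0.5116493  -0.06119504  0.192389  ] 0.9095602246394427
(array([-0.002,  0.008,  0.851, -0.   ,  0.   , -0.   ]), 'rows>=', array([2., 0.]))
```

Request:
arm_command:
  motion:
    - [0.05, 0, 0.4, 0, 0, 0, 1]
    - [0.05, 0, 0.85, 0, 0, 0, 1]
    - [0.05, 0, 0.85, 0, 0, 0, 0]
    - [0.05, 0, 0.85, 0, 0, 0, -1]
    - [0.05, 0, 0.85, 0, 0, 0, -1]
    - [0.05, 0, 0.85, 0, 0, 0, -1]
    - [0.05, 0, 0.85, 0, 0, 0, -1]
    - [0.05, 0, 0.85, 0, 0, 0, -1]

```text
time: 3.58
ee_pos: [0.4859, -0.0947, 0.1685]
eef_rot: [3.138, -0.002, 0.904]
contact_force: [-0.1, 0.2, -0.3]
grip_width: 0.147
grip_force: 0.8
```

Request:
arm_command:
  motion:
    - [0, 0, -0.1, 0, 0, 0, -1]
    - [0, 0, -0.25, 0, 0, 0, -1]
    - [0, 0, -0.25, 0, 0, 0, -1]

```text
time: 3.83
ee_pos: [0.4854, -0.0943, 0.1939]
eef_rot: [3.139, -0.001, 0.904]
contact_force: [1.3, 0.3, -5.2]
grip_width: 0.091
grip_force: 58.5
```

```bash
python3 -c "
from h import *
o=get_obs();print(o)
print(rel([.48,.13,.19],[np.pi,0,1.637]))"
```

```text
{'time': 3.8333, 'joints': array([-1.91869023e-01,  2.47046923e-01, -8.55399727e-02,  1.23492187e+00,
       -9.41255937e-05,  2.04532845e+00]), 'qd': array([-0.00021722,  0.01622695, -0.03778117, -0.06985427,  0.00177927,
       -0.00175866]), 'effort': array([ 2.84561282e-02, -3.79172444e+01,  2.50404847e+01,  7.49341082e-01,
        4.47803308e-03,  1.00743622e-03]), 'ee_pos': array([ 0.48544713, -0.09433143,  0.19389872]), 'eef_rot': array([ 3.13862534e+00, -1.41843125e-03,  9.04397127e-01]), 'contact_force': array([ 1.33059601,  0.28164467, -5.21036216]), 'wrist_torque': array([-0.03889073, -0.19163231, -0.02681041]), 'grip_force': 58.459839820861816, 'grip_width': 0.090831279748262}
(array([ 1.73e+00, -1.43e+00,  3.70e-02,  1.00e-03, -0.00e+00, -1.17e-01]), 'rows>=', array([5.4, 5.9]))
```

Request:
arm_command:
  motion:
    - [0.2, -0.17, 0, 0, 0, 0, -1]
    - [0.45, -0.37, 0, 0, 0, 0, -1]
    - [0.7, -0.58, 0, 0, 0, 0, -1]
    - [0.87, -0.72, 0, 0, 0, 0, -1]

```text
time: 4.17
ee_pos: [0.4806, 0.0212, 0.1907]
eef_rot: [-3.139, -0.0, 0.905]
contact_force: [-0.3, 1.2, -6.5]
grip_width: 0.091
grip_force: 58.5
```

Request:
arm_command:
  motion:
    - [0.2, -0.17, 0, 0, 0, -0.019, -1]
    - [0.4, -0.34, 0, 0, 0, -0.037, -1]
    - [0.6, -0.5, 0, 0, 0, -0.055, -1]
    - [0.75, -0.61, 0, 0, 0, -0.075, -1]
    - [0.82, -0.68, 0, 0, 0, -0.095, -1]
    - [0.86, -0.71, 0, 0, 0, -0.117, -1]
    - [0.86, -0.71, 0, 0, 0, -0.117, -1]

```text
time: 4.75
ee_pos: [0.4784, 0.1316, 0.1906]
eef_rot: [-3.14, -0.0, 1.645]
contact_force: [1.0, -1.0, -4.6]
grip_width: 0.088
grip_force: 58.5
```

Request:
arm_command:
  motion:
    - [0, 0, 0.07, 0, 0, 0, -1]
    - [0, 0, 0.14, 0, 0, 0, -1]
    - [0, 0, 0.19, 0, 0, 0, -1]
    - [0, 0, 0.22, 0, 0, 0, -1]
    - [0, 0, 0.24, 0, 0, 0, -1]
    - [0, 0, 0.24, 0, 0, 0, -1]

```text
time: 5.25
ee_pos: [0.4794, 0.1299, 0.1693]
eef_rot: [3.139, -0.001, 1.638]
contact_force: [-3.8, -0.3, 6.2]
grip_width: 0.091
grip_force: 59.9
```

Request:
arm_command:
  motion:
    - [0, 0, 0, 0, 0, 0, -0.5]
    - [0, 0, 0, 0, 0, 0, 0]
    - [0, 0, 0, 0, 0, 0, 0.2]
    - [0, 0, 0, 0, 0, 0, 0.2]
    - [0, 0, -0.3, 0, 0, 0, 0.2]
    - [0, 0, -0.65, 0, 0, 0, 0.2]
    - [0, 0, -1, 0, 0, 0, 0.2]

```text
time: 5.83
ee_pos: [0.4783, 0.13, 0.2676]
eef_rot: [-3.139, 0.001, 1.639]
contact_force: [1.7, 0.8, 0.7]
grip_width: 0.599
grip_force: 0.0
```

Request:
arm_command:
  motion:
    - [0, 0, -0.38, 0, 0, -0.02, 0]
    - [0, 0, -0.38, 0, 0, -0.25, 0]
    - [0, 0, -0.38, 0, 0, -0.25, 0]
    - [0, 0, -0.38, 0, 0, -0.25, 0]
    - [0, 0, -0.38, 0, 0, -0.25, 0]
    - [0, 0, -0.38, 0, 0, -0.25, 0]
    - [0, 0, -0.38, 0, 0, -0.25, 0]
    - [0, 0, -0.38, 0, 0, -0.25, 0]
    - [0, 0, -0.38, 0, 0, -0.25, 0]
    - [0, 0, -0.38, 0, 0, -0.25, 0]

```text
time: 6.67
ee_pos: [0.4791, 0.1303, 0.3052]
eef_rot: [3.142, 0.0, 2.896]
contact_force: [-0.1, 0.3, 0.4]
grip_width: 0.5
grip_force: 0.0
```

```bash
python3 -c "
from h import *
o=get_obs();print(o)
print(rel([.584,.0184,.30],[np.pi,0,3.208]))
im,d=camera('scene');P=cloud('scene',im,d);z=P[...,2];n=np.hypot(P[...,0]-.48,P[...,1]-.13)<.07
q=P[n&(z>.11)&(z<.14)];print('lid',len(q),cv2.minEnclosingCircle(q[:,:2].astype(np.float32)))
cv2.imwrite('pics/s1.png',cv2.resize(im[80:310,110:410],None,fx=2.5,fy=2.5))"
```

```text
{'time': 6.6667, 'joints': array([ 2.65483531e-01,  2.14881329e-01,  1.62338955e-01,  1.51813406e+00,
       -2.65068336e-06,  5.11560302e-01]), 'qd': array([ 2.89239973e-03,  1.61138135e-03, -1.31248085e-03, -3.07475503e-04,
       -3.86349246e-04, -1.48481762e+00]), 'effort': array([ 1.31245270e-04, -3.65522146e+01,  2.58546209e+01,  2.36277883e-04,
       -2.06074315e-04,  1.23500872e+00]), 'ee_pos': array([0.47912081, 0.13027296, 0.30518828]), 'eef_rot': array([3.14153627e+00, 1.05844120e-04, 2.89551588e+00]), 'contact_force': array([-0.14646381,  0.26745881,  0.38591807]), 'wrist_torque': array([-0.03846904,  0.00809533,  0.0247832 ]), 'grip_force': 0.0, 'grip_width': 0.5004406065869332}
(array([-1.29 , -0.83 ,  0.052,  0.   ,  0.   , -0.05 ]), 'rows>=', array([3.7, 2.5]))
lid 0 ((0.0, 0.0), 0.0)
```

View pics/s1.png

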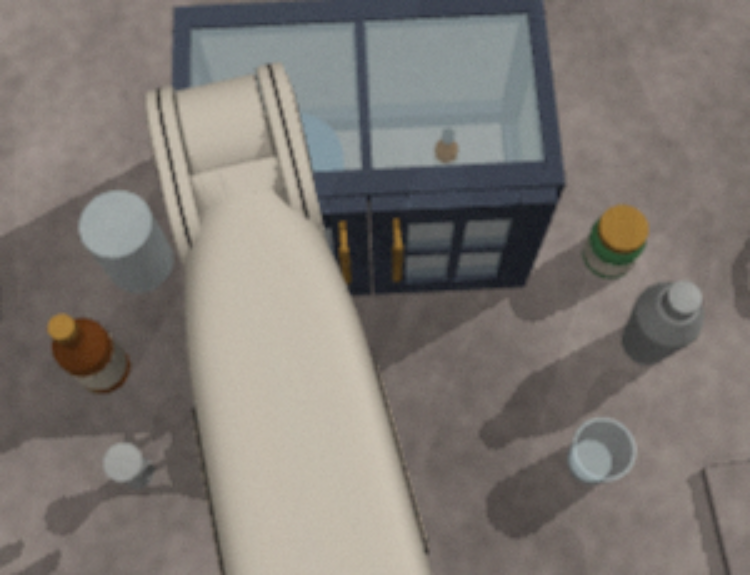

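The arm hides the parked bucket (about px 280,250); both brass pulls show at (343,250) and (397,250). I'll go above the right pull and check it with the wrist camera.

Request:
arm_command:
  motion:
    - [-0.3, -0.2, 0, 0, 0, -0.01, 0]
    - [-0.65, -0.42, 0, 0, 0, -0.05, 0]
    - [-0.65, -0.42, 0, 0, 0, -0.05, 0]
    - [-0.65, -0.42, 0, 0, 0, -0.05, 0]
    - [-0.65, -0.42, 0, 0, 0, -0.05, 0]

```text
time: 7.13
ee_pos: [0.5314, 0.0732, 0.3049]
eef_rot: [3.141, -0.001, -3.085]
contact_force: [0.4, 0.8, -0.3]
grip_width: 0.502
grip_force: 0.0
```

```bash
cat >> h.py <<'E'
def wcloud():
    o=get_obs();im,d=camera('wrist');K=get_calibration('wrist');H=K['hand_eye'];v,u=np.mgrid[0:384,0:512]
    p=np.stack([u,v,np.ones_like(u)],-1)@np.linalg.inv(K['mtx']).T*d[...,None]
    return im,d,(p@H[:3,:3].T+H[:3,3])@Ro.from_euler('xyz',o['eef_rot']).as_matrix().T+o['ee_pos']
E
python3 -c "
from h import *
o=get_obs();print(o['ee_pos'],o['eef_rot'])
im,d,q=wcloud();z=q[...,2];b,g,r=[im[...,i].astype(int) for i in range(3)]
m=(r>b+50)&(z>.2)&(z<.29)&(d>0)&(q[...,0]>.54)&(q[...,0]<.62)
for s in(0,1):
  p=q[m&((q[...,1]>.05)==s)&(z>.255)]
  if len(p):print(len(p),p.mean(0),p.min(0),p.max(0))
print(rel([.584,.0184,.29],[np.pi,0,3.208]))
cv2.imwrite('pics/w1.png',im)"
```

```text
[0.53136512 0.07318133 0.30489009] [ 3.14128643e+00 -9.85683701e-04 -3.08473153e+00]
586 [0.58695413 0.07825966 0.26763453] [0.57252532 0.07224706 0.25506502] [0.61311674 0.08354013 0.27683016]
(array([-0.496, -0.582,  0.151,  0.   , -0.   , -0.001]), 'rows>=', array([1.9, 0.1]))
```

View pics/w1.png

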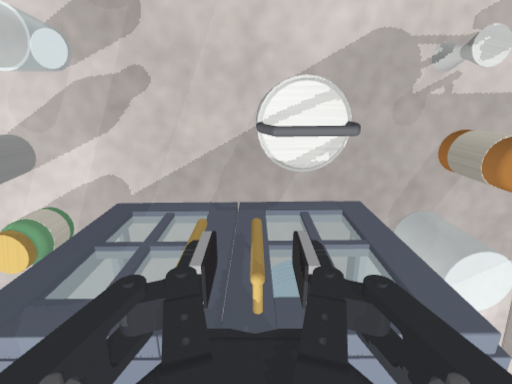

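The wrist view shows the bucket upright at (305,130) with its bar level and square to the cupboard, and the left pull between the fingers at (257,260) where I expected it. The right pull is one step over.

Request:
arm_command:
  motion:
    - [-0.3, -0.3, 0, 0, 0, 0, 0]
    - [-0.5, -0.58, 0, 0, 0, 0, 0]
    - [-0.5, -0.58, 0, 0, 0, 0, 0]
    - [-0.5, -0.58, 0.4, 0, 0, 0, 0]
    - [-0.5, -0.58, 0.8, 0, 0, 0, 0]
    - [-0.5, -0.58, 0.8, 0, 0, 0, 0]

```text
time: 7.68
ee_pos: [0.5767, 0.0191, 0.215]
eef_rot: [3.141, -0.021, -3.081]
contact_force: [-2.0, -0.3, -2.5]
grip_width: 0.501
grip_force: 0.0
```

Request:
arm_command:
  motion:
    - [0, 0, 0, 0, 0, 0, -0.5]
    - [0, 0, 0, 0, 0, 0, -1]
    - [0, 0, 0, 0, 0, 0, -1]
    - [0, 0, 0, 0, 0, 0, -1]
    - [0, 0, 0, 0, 0, 0, -1]

```text
time: 8.1
ee_pos: [0.5872, 0.0194, 0.2295]
eef_rot: [3.141, 0.008, -3.079]
contact_force: [-0.5, 2.1, 7.2]
grip_width: 0.112
grip_force: 59.0
```

```bash
cat > arc.py <<'E'
import sys
from h import *
# rows for swinging the right door from angle a to b, tool turning along, from measured start pose
a,b,n=float(sys.argv[1]),float(sys.argv[2]),int(sys.argv[3])
o=get_obs();print(o['ee_pos'],o['eef_rot'],o['joints'].round(2),o['contact_force'],o['grip_width'],o['time'])
Y=.067;H=np.array([.637,.0515])+np.array([np.sin(Y),-np.cos(Y)])*.205
def hp(t):
    c,s=np.cos(Y+t),np.sin(Y+t);return H+np.array([c*-.055-s*.1755,s*-.055+c*.1755])
print("hinge",H,"handle at a",hp(a))
R=Ro.from_euler('xyz',o['eef_rot'])
for t in np.linspace(a,b,n+1)[1:]:
    d=np.r_[hp(t)-hp(a),0];s=R.inv().apply(d)/.1
    print(round(t,2),s.round(2),"turn z",round(-(t-a)/(2*np.pi),3))
E
python3 arc.py 0 .5 6
```

```text
[0.58716243 0.01943114 0.22949902] [ 3.14082894  0.00773895 -3.07905796] [ 0.03  0.41  0.24  1.39  0.   -0.03] [-0.51033982  2.10936901  7.21683294] 0.11181912415632875 8.1
hinge [ 0.65072473 -0.15304005] handle at a [0.58409842 0.01838394]
0.08 [ 0.14 -0.05 -0.  ] turn z -0.013
0.17 [ 0.28 -0.12 -0.  ] turn z -0.027
0.25 [ 0.42 -0.19 -0.  ] turn z -0.04
0.33 [ 0.54 -0.28 -0.  ] turn z -0.053
0.42 [ 0.66 -0.38 -0.01] turn z -0.066
0.5 [ 0.77 -0.48 -0.01] turn z -0.08
```

Request:
arm_command:
  motion:
    - [0.07, -0.02, 0, 0, 0, -0.007, -1]
    - [0.14, -0.05, 0, 0, 0, -0.013, -1]
    - [0.21, -0.08, 0, 0, 0, -0.02, -1]
    - [0.28, -0.12, 0, 0, 0, -0.027, -1]
    - [0.42, -0.19, 0, 0, 0, -0.04, -1]
    - [0.54, -0.28, 0, 0, 0, -0.053, -1]
    - [0.66, -0.38, 0, 0, 0, -0.066, -1]
    - [0.77, -0.48, 0, 0, 0, -0.08, -1]

```text
time: 8.77
ee_pos: [0.5113, -0.0325, 0.2294]
eef_rot: [-3.142, 0.006, -2.571]
contact_force: [-3.6, 4.4, 11.1]
grip_width: 0.114
grip_force: 60.0
```

```bash
python3 arc.py .5 1.1 8
```

```text
[ 0.51130895 -0.03251729  0.22944795] [-3.14158214  0.00623687 -2.5711406 ] [-0.07  0.26  0.03  1.33  0.   -0.64] [-3.5719475   4.39956547 11.13519823] 0.11355857392455826 8.7667
hinge [ 0.65072473 -0.15304005] handle at a [ 0.5100696  -0.03454369]
0.57 [ 0.13 -0.05 -0.  ] turn z -0.012
0.65 [ 0.26 -0.1  -0.  ] turn z -0.024
0.73 [ 0.38 -0.17 -0.  ] turn z -0.036
0.8 [ 0.49 -0.24 -0.  ] turn z -0.048
0.88 [ 0.61 -0.32 -0.  ] turn z -0.06
0.95 [ 0.71 -0.41 -0.  ] turn z -0.072
1.03 [ 0.81 -0.51 -0.01] turn z -0.084
1.1 [ 0.9  -0.61 -0.01] turn z -0.095
```

Request:
arm_command:
  motion:
    - [0.13, -0.05, 0, 0, 0, -0.012, -1]
    - [0.26, -0.1, 0, 0, 0, -0.024, -1]
    - [0.38, -0.17, 0, 0, 0, -0.036, -1]
    - [0.49, -0.24, 0, 0, 0, -0.048, -1]
    - [0.61, -0.32, 0, 0, 0, -0.06, -1]
    - [0.71, -0.41, 0, 0, 0, -0.072, -1]
    - [0.81, -0.51, 0, 0, 0, -0.084, -1]
    - [0.9, -0.61, 0, 0, 0, -0.095, -1]

```text
time: 9.43
ee_pos: [0.4675, -0.1342, 0.2294]
eef_rot: [-3.138, 0.001, -1.976]
contact_force: [-4.4, 2.2, 10.7]
grip_width: 0.114
grip_force: 60.2
```

Request:
arm_command:
  motion:
    - [0.14, -0.05, 0, 0, 0, -0.013, -1]
    - [0.28, -0.12, 0, 0, 0, -0.027, -1]
    - [0.42, -0.19, 0, 0, 0, -0.04, -1]
    - [0.54, -0.28, 0, 0, 0, -0.053, -1]
    - [0.66, -0.38, 0, 0, 0, -0.066, -1]
    - [0.77, -0.48, 0, 0, 0, -0.08, -1]
    - [0.77, -0.48, 0, 0, 0, -0.08, -1]

```text
time: 10.02
ee_pos: [0.4828, -0.2273, 0.2294]
eef_rot: [-3.136, -0.006, -1.477]
contact_force: [-4.7, -1.4, 11.0]
grip_width: 0.109
grip_force: 60.2
```

Request:
arm_command:
  motion:
    - [0, 0, 0, 0, 0, 0, -0.5]
    - [0, 0, 0, 0, 0, 0, 0]
    - [0, 0, 0, 0, 0, 0, 0]
    - [0, 0, -0.3, 0, 0, 0, 0]
    - [0, 0, -0.65, 0, 0, 0, 0]
    - [0, 0, -0.8, 0, 0, 0, 0]
    - [0, 0, -0.8, 0, 0, 0, 0]

```text
time: 10.6
ee_pos: [0.4831, -0.224, 0.3102]
eef_rot: [-3.134, -0.005, -1.477]
contact_force: [0.8, -0.9, 0.1]
grip_width: 0.5
grip_force: 0.0
```

```bash
python3 arc.py 1.6 1.7 1|head -1; python3 -c "
from h import *
im,d=camera('scene');P=cloud('scene',im,d);z=P[...,2]
n=np.hypot(P[...,0]-.48,P[...,1]-.13)<.08
q=P[n&(z>.11)&(z<.14)];print('lid',len(q),cv2.minEnclosingCircle(q[:,:2].astype(np.float32)))
q=P[n&(z>.175)&(z<.2)];print('bar',len(q),q.mean(0) if len(q) else 0)
for c in('scene',):
  K=get_calibration(c);C=-K['R'].T@K['t']
  for nm in('bitters','ice_bucket'):
    for q in spot_point(c,nm)[:2]:
      u,v=q['location'];ray=K['R'].T@np.linalg.inv(K['mtx'])@[u,v,1];print(nm,q['score'],u,v,C-ray*C[2]/ray[2])
cv2.imwrite('pics/s2.png',cv2.resize(im[80:310,110:410],None,fx=2.5,fy=2.5))"
```

```text
[ 0.48313602 -0.2240125   0.31019368] [-3.13377789 -0.00454085 -1.47660914] [-0.43  0.28  0.26  1.54  0.   -2.1 ] [ 0.80356731 -0.92535962  0.08313683] 0.4996716541646849 10.6
lid 900 ((0.47748371958732605, 0.12408789247274399), 0.054552264511585236)
bar 112 [0.47718717 0.12426183 0.1881423 ]
ice_bucket 0.83 231.7 239.2 [0.47366807 0.13450646 0.        ]
```

View pics/s2.png

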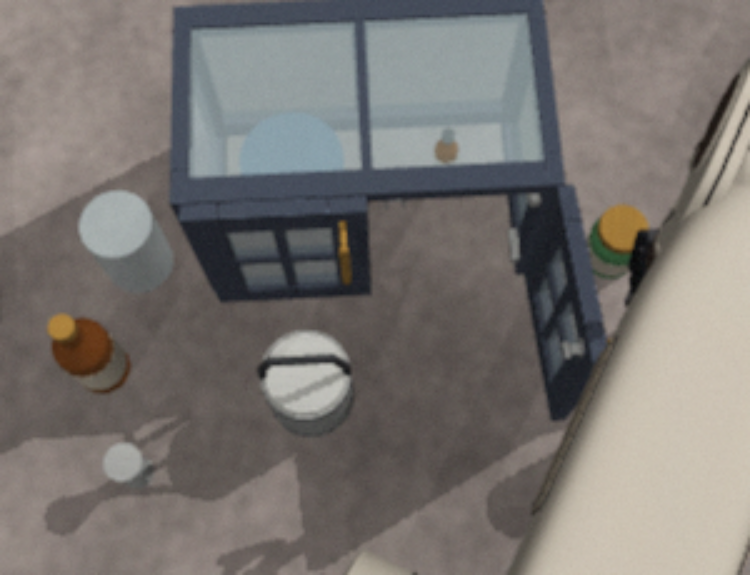

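The right door stands wide open at (560,300) and the bucket is upright at (308,375). I'll re-stage the bucket in front of the opening, where a horizontal grasp is easier to reach.

Request:
arm_command:
  motion:
    - [-0.4, 0, 0, 0, 0, 0, 0.5]
    - [-0.8, 0, 0, 0, 0, 0, 0.5]
    - [-0.95, 0, 0, 0, 0, 0, 0.5]

```text
time: 11.0
ee_pos: [0.4705, -0.1255, 0.3035]
eef_rot: [3.138, 0.003, -1.475]
contact_force: [-0.1, -0.4, 0.6]
grip_width: 0.748
grip_force: 0.0
```

Request:
arm_command:
  motion:
    - [-0.4, 0, 0, 0, 0, 0, 0.5]
    - [-0.8, 0, 0, 0, 0, 0, 0.5]
    - [-0.95, 0, 0, 0, 0, 0, 0.5]

```text
time: 11.25
ee_pos: [0.4616, -0.0306, 0.3037]
eef_rot: [3.138, 0.002, -1.474]
contact_force: [0.5, -1.0, 0.6]
grip_width: 0.75
grip_force: 0.0
```

Request:
arm_command:
  motion:
    - [-0.4, 0, 0, 0, 0, 0, 0.5]
    - [-0.8, 0, 0, 0, 0, 0, 0.5]
    - [-0.95, 0, 0, 0, 0, 0, 0.5]

```text
time: 11.5
ee_pos: [0.4528, 0.0639, 0.3036]
eef_rot: [3.138, 0.002, -1.473]
contact_force: [-0.1, -0.5, 0.4]
grip_width: 0.752
grip_force: 0.0
```

```bash
python3 -c "
from h import *
o=get_obs();print(o['ee_pos'],o['eef_rot'])
im,d,q=wcloud();z=q[...,2]
s=q[(z>.178)&(z<.2)&(d>0)&(np.hypot(q[...,0]-.48,q[...,1]-.125)<.06)]
if len(s):w,V=np.linalg.eigh(np.cov(s[:,:2].T));print(len(s),s.mean(0),np.arctan2(V[1,1],V[0,1]))
print(rel([.478,.126,.25],[np.pi,0,-1.504]),rel([.478,.126,.168],[np.pi,0,-1.504]))
K=get_calibration('scene');C=-K['R'].T@K['t'];ray=K['R'].T@np.linalg.inv(K['mtx'])@[288.8,133,1];print('cap',C+ray*(.11-C[2])/ray[2])"
```

```text
[0.4527561  0.06388797 0.30359867] [ 3.13813268e+00  1.65047776e-03 -1.47346034e+00]
744 [0.47589904 0.12096651 0.18908349] 1.6368660280544916
(array([-0.583, -0.313,  0.536,  0.001,  0.   ,  0.005]), 'rows>=', array([2. , 0.3])) (array([-5.810e-01, -3.160e-01,  1.356e+00,  1.000e-03,  0.000e+00,
        5.000e-03]), 'rows>=', array([3.6, 0.3]))
cap [ 0.80341201 -0.04706849  0.11      ]
```

Request:
arm_command:
  motion:
    - [-0.3, -0.15, 0.3, 0, 0, 0, 0.5]
    - [-0.57, -0.3, 0.6, 0, 0, 0, 0.5]
    - [-0.57, -0.3, 0.6, 0, 0, 0, 0.5]

```text
time: 11.8
ee_pos: [0.4771, 0.1222, 0.2388]
eef_rot: [3.132, -0.0, -1.474]
contact_force: [0.0, 0.7, -0.1]
grip_width: 0.748
grip_force: 0.0
```

Request:
arm_command:
  motion:
    - [0, 0, 0.4, 0, 0, 0, 0.5]
    - [0, 0, 0.75, 0, 0, 0, 0.5]
    - [0, 0, 0.75, 0, 0, 0, 0]
    - [0, 0, 0.75, 0, 0, 0, -1]
    - [0, 0, 0.75, 0, 0, 0, -1]
    - [0, 0, 0.75, 0, 0, 0, -1]
    - [0, 0, 0.75, 0, 0, 0, -1]
    - [0, 0, 0.75, 0, 0, 0, -1]
    - [0, 0, 0.75, 0, 0, 0, -1]

```text
time: 12.55
ee_pos: [0.48, 0.1196, 0.1728]
eef_rot: [-3.138, -0.0, -1.478]
contact_force: [-1.9, -1.6, 7.1]
grip_width: 0.092
grip_force: 58.7
```

Request:
arm_command:
  motion:
    - [0, 0, -0.1, 0, 0, 0, -1]
    - [0, 0, -0.2, 0, 0, 0, -1]
    - [0, 0, -0.2, 0, 0, 0, -1]

```text
time: 12.8
ee_pos: [0.4802, 0.1201, 0.1926]
eef_rot: [-3.138, 0.001, -1.477]
contact_force: [-0.1, 1.6, -5.4]
grip_width: 0.087
grip_force: 59.1
```

```bash
python3 -c "
from h import *
o=get_obs();print(o['joints'],o['contact_force'])
print(rel([.550,-.054,.19],[np.pi,0,-1.504]))"
```

```text
[ 2.44989124e-01  2.48524546e-01 -8.70120318e-02  1.23165970e+00
  1.19295760e-04 -1.41936443e+00] [-0.13783774  1.64619319 -5.44969823]
(array([ 1.799e+00, -5.320e-01,  2.700e-02, -1.000e-03,  0.000e+00,
        4.000e-03]), 'rows>=', array([4.5, 0.2]))
```

Request:
arm_command:
  motion:
    - [0.2, 0, 0, 0, 0, 0, -1]
    - [0.45, 0, 0, 0, 0, 0, -1]
    - [0.7, 0, 0, 0, 0, 0, -1]
    - [0.9, -0.05, 0, 0, 0, 0, -1]

```text
time: 13.13
ee_pos: [0.4916, 0.0293, 0.1902]
eef_rot: [3.14, -0.001, -1.477]
contact_force: [-0.6, 0.2, -5.4]
grip_width: 0.092
grip_force: 59.0
```

Request:
arm_command:
  motion:
    - [0.25, -0.06, 0, 0, 0, 0, -1]
    - [0.5, -0.15, 0, 0, 0, 0, -1]
    - [0.7, -0.26, 0, 0, 0, 0, -1]
    - [0.83, -0.36, 0, 0, 0, 0.002, -1]
    - [0.88, -0.44, 0, 0, 0, 0.004, -1]
    - [0.9, -0.48, 0, 0, 0, 0.004, -1]
    - [0.9, -0.48, 0, 0, 0, 0.004, -1]

```text
time: 13.72
ee_pos: [0.5492, -0.0542, 0.1898]
eef_rot: [3.141, 0.001, -1.502]
contact_force: [-0.2, 0.8, -6.2]
grip_width: 0.088
grip_force: 59.0
```

Request:
arm_command:
  motion:
    - [0, 0, 0.05, 0, 0, 0, -1]
    - [0, 0, 0.1, 0, 0, 0, -1]
    - [0, 0, 0.14, 0, 0, 0, -1]
    - [0, 0, 0.17, 0, 0, 0, -1]
    - [0, 0, 0.19, 0, 0, 0, -1]
    - [0, 0, 0.19, 0, 0, 0, -1]

```text
time: 14.22
ee_pos: [0.5488, -0.0544, 0.173]
eef_rot: [-3.139, -0.001, -1.502]
contact_force: [-2.4, -0.6, 3.3]
grip_width: 0.089
grip_force: 60.0
```

Request:
arm_command:
  motion:
    - [0, 0, 0, 0, 0, 0, -0.5]
    - [0, 0, 0, 0, 0, 0, 0.3]
    - [0, 0, 0, 0, 0, 0, 0.3]
    - [0, 0, -0.3, 0, 0, 0, 0.5]
    - [0, 0, -0.65, 0, 0, 0, 1]
    - [0, 0, -1, 0, 0, 0, 1]
    - [0, 0, -1, 0, 0, 0, 1]

```text
time: 14.8
ee_pos: [0.5522, -0.0547, 0.2793]
eef_rot: [-3.128, -0.002, -1.502]
contact_force: [1.5, -0.8, 0.6]
grip_width: 1.001
grip_force: 0.0
```

```bash
cat >> h.py <<'E'
def hor(yaw,tilt):
    "tool forward along yaw, tilted down by tilt; closing axis upright (tool y down, tool x right)"
    return Ro.from_euler('z',yaw)*Ro.from_euler('y',tilt)*Ro.from_matrix(np.array([[0,0,1],[-1,0,0],[0,-1,0]]))
def relR(pos,Q):
    return rel(pos,Q.as_euler('xyz'))
E
python3 -c "
from h import *
o=get_obs();print(o['joints'],o['time'],o['ee_pos'],o['eef_rot'])
im,d,q=wcloud();z=q[...,2]
s=q[(z>.178)&(z<.2)&(d>0)&(np.hypot(q[...,0]-.55,q[...,1]+.054)<.06)]
if len(s):w,V=np.linalg.eigh(np.cov(s[:,:2].T));print(len(s),s.mean(0),np.arctan2(V[1,1],V[0,1]))
print(relR([.42,-.06,.3],hor(.07,.3)))
print(Ro.from_euler('xyz',o['eef_rot']).inv().as_matrix()@hor(.07,.3).as_matrix())
"
```

```text
[-9.88465322e-02  3.26948118e-01  2.45936147e-01  1.47572084e+00
  1.33059632e-04 -1.73825194e+00] 14.8 [ 0.55218008 -0.05471897  0.27930876] [-3.12770366e+00 -2.21276231e-03 -1.50220167e+00]
1011 [ 0.5450646  -0.0532423   0.18918184] 1.6392844537991473
(array([-0.036,  1.312, -0.252,  0.201, -0.   , -0.   ]), 'rows>=', array([ 3.2, 10.1]))
[[ 0.99999656 -0.00169862 -0.00199649]
 [-0.00137448  0.30875963 -0.95113911]
 [ 0.00223206  0.95113859  0.30875623]]
```

Request:
arm_command:
  motion:
    - [0, 0.3, -0.2, 0, 0, 0, 0]
    - [0, 0.65, -0.25, 0, 0, 0, 0]
    - [0, 0.95, -0.25, 0, 0, 0, 0]

```text
time: 15.1
ee_pos: [0.4532, -0.061, 0.2965]
eef_rot: [-3.141, -0.0, -1.502]
contact_force: [0.8, 0.1, -0.2]
grip_width: 0.602
grip_force: 0.0
```

Request:
arm_command:
  motion:
    - [0, 0.35, 0, 0.02, 0, 0, 0]
    - [0, 0.35, 0, 0.04, 0, 0, 0]
    - [0, 0.35, 0, 0.06, 0, 0, 0]
    - [0, 0.35, 0, 0.08, 0, 0, 0]
    - [0, 0.35, 0, 0.1, 0, 0, 0]
    - [0, 0.35, 0, 0.12, 0, 0, 0]
    - [0, 0.35, 0, 0.14, 0, 0, 0]
    - [0, 0.35, 0, 0.16, 0, 0, 0]
    - [0, 0.35, 0, 0.18, 0, 0, 0]
    - [0, 0.35, 0, 0.2, 0, 0, 0]

```text
time: 15.93
ee_pos: [0.4217, -0.0689, 0.3162]
eef_rot: [-1.94, 0.002, -1.494]
contact_force: [-7.2, -0.6, -6.9]
grip_width: 0.501
grip_force: 0.0
```

```bash
python3 -c "
from h import *
o=get_obs();print(o['joints'],o['time'],o['ee_pos'],o['eef_rot'])
Q=hor(.067,.3);a=Q.apply([0,0,1]);g=np.array([.547,-.0535,.187])
for b in(.08,0):print(relR(g+a*(grip_depth-b),Q), g+a*(grip_depth-b))
"
```

```text
[-0.57690809 -0.58140942 -1.08820406 -0.05347625  0.60369201 -1.8385033 ] 15.9333 [ 0.42171919 -0.06887501  0.31618705] [-1.93964518  0.00195899 -1.49414203]
(array([-0.061,  0.793,  1.03 ,  0.011,  0.002,  0.   ]), 'rows>=', array([3.1, 0.6])) [ 0.48856927 -0.05742073  0.20511539]
(array([-0.053,  0.738,  1.828,  0.011,  0.002,  0.   ]), 'rows>=', array([4.7, 0.6])) [ 0.56482471 -0.05230395  0.18147377]
```

Request:
arm_command:
  motion:
    - [-0.01, 0.1, 0.15, 0, 0, 0, 0]
    - [-0.02, 0.25, 0.35, 0, 0, 0, 0]
    - [-0.04, 0.45, 0.55, 0, 0, 0, 0]
    - [-0.05, 0.65, 0.75, 0, 0, 0, 0]
    - [-0.06, 0.79, 0.95, 0.01, 0.002, 0, 0]
    - [-0.06, 0.79, 0.95, 0.01, 0.002, 0, 0]
    - [-0.06, 0.79, 0.95, 0.01, 0.002, 0, 0]

```text
time: 16.52
ee_pos: [0.529, -0.0874, 0.2622]
eef_rot: [-1.926, 0.005, -1.492]
contact_force: [0.3, 0.6, 0.3]
grip_width: 0.502
grip_force: 0.0
```

```bash
python3 -c "
from h import *
o=get_obs();print(o['joints'],o['contact_force'],o['ee_pos'],o['eef_rot'])
Q=hor(.067,.3);a=Q.apply([0,0,1]);g=np.array([.547,-.0535,.187])
for b in(.0,):print(relR(g+a*(grip_depth-b),Q), g+a*(grip_depth-b))
im,d=camera('side');cv2.imwrite('pics/sd1.png',cv2.resize(im[80:330,100:420],None,fx=2.4,fy=2.4))
"
```

```text
[-0.42246459 -0.08664416 -1.08680802 -0.60013383  0.46894309 -1.75415864] [0.32937621 0.55183767 0.31184215] [ 0.52898204 -0.08740757  0.26221857] [-1.92560235  0.00511619 -1.49226327]
(array([-0.318,  0.625,  0.642,  0.009,  0.002, -0.   ]), 'rows>=', array([2.3, 0.5])) [ 0.56482471 -0.05230395  0.18147377]
```

View pics/sd1.png

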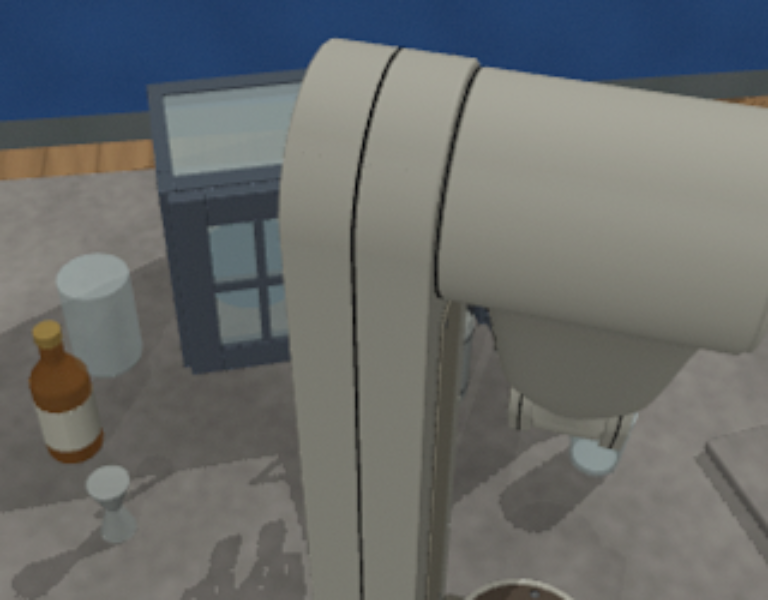

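```bash
cat > kin.py <<'E'
from h import *
from scipy.optimize import least_squares
D=[([-1.125,.241,.004,1.335,0,1.571],[.215,-.451,.23]),([-.19736,.21657,.02549,1.37995,0,2.0348],[.48215,-.09645,.2511]),
([-.19187,.24705,-.08554,1.23492,0,2.0453],[.48545,-.09433,.1939]),([.26548,.21488,.16234,1.51813,0,.51156],[.47912,.13027,.30519]),
([.03,.41,.24,1.39,0,-.03],[.5872,.0194,.2295]),([-.07,.26,.03,1.33,0,-.64],[.5113,-.0325,.22945]),([-.43,.28,.26,1.54,0,-2.1],[.48313,-.22401,.31019]),
([.24499,.24852,-.08701,1.23166,0,-1.41936],[.4802,.1201,.1926]),([-.09885,.32695,.24594,1.47572,0,-1.73825],[.55218,-.05472,.27931]),
([-.57691,-.58141,-1.0882,-.05348,.60369,-1.8385],[.42172,-.06888,.31619]),([-.42246,-.08664,-1.08681,-.60013,.46894,-1.75416],[.52898,-.08741,.26222])]
E=[(-1.939645,.00196,-1.49414),(-1.9256,.0051,-1.49226)]
def ry(a,x,z): return np.array([np.cos(a)*x+np.sin(a)*z,0,-np.sin(a)*x+np.cos(a)*z])
def fk(p,q):
    h,ax,az,bx,bz,d1,d2=p
    t=np.array([np.cos(q[4]),np.sin(q[4]),0]);t=t*d2+[d1,0,0];w=q[1]-q[2]+q[3]
    v=ry(q[1],ax,az)+ry(q[1]-q[2],bx,bz)+Ro.from_euler('y',w).apply(t)
    return Ro.from_euler('z',q[0]).apply(v+[0,0,h]), Ro.from_euler('z',q[0]).apply(Ro.from_euler('y',w).apply([np.cos(q[4]),np.sin(q[4]),0]))
r=least_squares(lambda p:np.ravel([fk(p,q)[0]-x for q,x in D]),[.2,0,.35,.35,0,.1,.15],x_scale=.1,loss='soft_l1',f_scale=.003);P=r.x
if __name__=="__main__":
    print(P.round(3),np.abs([fk(P,q)[0]-x for q,x in D]).max(1).round(3))
    for (q,x),e in zip(D[-2:],E):print(fk(P,q)[1],Ro.from_euler('xyz',e).apply([0,0,1]))
    lo=[-2.72,-1.05,-1.09,-1.99,-1.42];hi=[2.72,1.87,1.28,2.15,1.44]
    for tilt in(.2,.3,.5,.7,.9):
        for lx in(-.14,-.09,-.05,0,.07):
            c,s=np.cos(.067),np.sin(.067);g=np.array([.637+c*lx+s*.1,.0515+s*lx-c*.1,.19]);a=hor(.067,tilt).apply([0,0,1])
            f=lambda q:np.r_[fk(P,q)[0]-g-a*grip_depth,(fk(P,q)[1]-a)*.2]
            s=least_squares(f,[-.05,.3,-.5,-.2,.1],bounds=(lo,hi));print(tilt,lx,"err mm",(1e3*np.linalg.norm(s.fun)).round(1),s.x.round(2))
E
python3 kin.py
```

```text
[0.242 0.    0.493 0.391 0.008 0.102 0.304] [0.    0.    0.    0.    0.002 0.003 0.002 0.    0.    0.    0.   ]
[ 0.92995254  0.07212761 -0.36053554] [ 0.9299498   0.07213524 -0.36054109]
[ 0.93468083  0.07534047 -0.34741266] [ 0.9346853   0.07533529 -0.34740176]
0.2 -0.14 err mm 54.4 [-0.43  0.12 -1.09 -0.72  0.57]
0.2 -0.09 err mm 34.4 [-0.32  0.32 -1.09 -1.05  0.43]
0.2 -0.05 err mm 11.3 [-0.24  0.5  -1.09 -1.35  0.32]
0.2 0 err mm 0.0 [-0.18  0.56 -1.   -1.36  0.24]
0.2 0.07 err mm 0.0 [-0.14  0.58 -0.83 -1.21  0.2 ]
0.3 -0.14 err mm 39.2 [-0.37  0.06 -1.09 -0.64  0.46]
0.3 -0.09 err mm 19.9 [-0.27  0.25 -1.09 -0.93  0.35]
0.3 -0.05 err mm 0.0 [-0.21  0.4  -1.09 -1.18  0.27]
0.3 0 err mm 0.0 [-0.18  0.43 -0.97 -1.09  0.23]
0.3 0.07 err mm 0.0 [-0.14  0.49 -0.79 -0.97  0.2 ]
0.5 -0.14 err mm 7.5 [-0.29 -0.   -1.09 -0.53  0.32]
0.5 -0.09 err mm 0.0 [-0.23  0.12 -1.03 -0.63  0.26]
0.5 -0.05 err mm 0.0 [-0.2   0.18 -0.95 -0.61  0.23]
0.5 0 err mm 0.0 [-0.16  0.25 -0.84 -0.57  0.2 ]
0.5 0.07 err mm 0.0 [-0.13  0.35 -0.67 -0.51  0.17]
0.7 -0.14 err mm 0.0 [-0.25 -0.08 -0.94 -0.14  0.24]
0.7 -0.09 err mm 0.0 [-0.2   0.02 -0.85 -0.15  0.2 ]
0.7 -0.05 err mm 0.0 [-0.17  0.09 -0.77 -0.15  0.18]
0.7 0 err mm 0.0 [-0.15  0.18 -0.66 -0.13  0.16]
0.7 0.07 err mm 0.0 [-0.12  0.29 -0.5  -0.09  0.14]
0.9 -0.14 err mm 0.0 [-0.21 -0.08 -0.75  0.24  0.17]
0.9 -0.09 err mm 0.0 [-0.17  0.02 -0.66  0.23  0.15]
0.9 -0.05 err mm 0.0 [-0.15  0.1  -0.57  0.24  0.13]
0.9 0 err mm 0.0 [-0.13  0.19 -0.46  0.26  0.12]
0.9 0.07 err mm 0.0 [-0.1   0.31 -0.3   0.3   0.11]
```

Kinematics fitted: near-horizontal grasps aren't reachable here. Since the cupboard has no sill, I'll push the bucket straight in instead, with the fingers tilted and spread as a cradle.

Run:
```python
from kin import *
lo=[-2.72,-1.05,-1.09,-1.99,-1.42];hi=[2.72,1.87,1.28,2.15,1.44];c,s=np.cos(.067),np.sin(.067)
for tilt in(.6,.75,.9):
    for lx,z in((-.19,.3),(-.2,.06),(-.15,.06),(-.05,.06),(.03,.06)):
        g=np.array([.637+c*lx+s*.0987,.0515+s*lx-c*.0987,z]);a=hor(.067,tilt).apply([0,0,1])
        f=lambda q:np.r_[fk(P,q)[0]-g,(fk(P,q)[1]-a)*.2]
        r=least_squares(f,[-.05,.3,-.5,-.2,.1],bounds=(lo,hi));print(tilt,lx,z,g.round(3),"err",(1e3*np.linalg.norm(r.fun)).round(1),r.x.round(2))
```

```text
0.6 -0.19 0.3 [ 0.454 -0.06   0.3  ] err 0.0 [-0.36 -0.48 -0.88  0.24  0.35]
0.6 -0.2 0.06 [ 0.444 -0.06   0.06 ] err 45.9 [-0.44  0.15 -1.09 -0.35  0.45]
0.6 -0.15 0.06 [ 0.494 -0.057  0.06 ] err 29.0 [-0.32  0.27 -1.09 -0.59  0.34]
0.6 -0.05 0.06 [ 0.594 -0.05   0.06 ] err 0.0 [-0.19  0.48 -1.01 -0.87  0.21]
0.6 0.03 0.06 [ 0.674 -0.045  0.06 ] err 0.0 [-0.14  0.52 -0.81 -0.72  0.17]
0.75 -0.19 0.3 [ 0.454 -0.06   0.3  ] err 0.0 [-0.31 -0.42 -0.73  0.48  0.27]
0.75 -0.2 0.06 [ 0.444 -0.06   0.06 ] err 22.0 [-0.34  0.1  -1.09 -0.3   0.31]
0.75 -0.15 0.06 [ 0.494 -0.057  0.06 ] err 4.4 [-0.26  0.23 -1.09 -0.52  0.24]
0.75 -0.05 0.06 [ 0.594 -0.05   0.06 ] err 0.0 [-0.17  0.35 -0.89 -0.47  0.18]
0.75 0.03 0.06 [ 0.674 -0.045  0.06 ] err 0.0 [-0.13  0.44 -0.69 -0.37  0.14]
0.9 -0.19 0.3 [ 0.454 -0.06   0.3  ] err 0.0 [-0.27 -0.35 -0.59  0.69  0.2 ]
0.9 -0.2 0.06 [ 0.444 -0.06   0.06 ] err 0.0 [-0.28  0.08 -1.07 -0.22  0.21]
0.9 -0.15 0.06 [ 0.494 -0.057  0.06 ] err 0.0 [-0.22  0.16 -0.97 -0.2   0.18]
0.9 -0.05 0.06 [ 0.594 -0.05   0.06 ] err 0.0 [-0.15  0.3  -0.75 -0.13  0.14]
0.9 0.03 0.06 [ 0.674 -0.045  0.06 ] err 0.0 [-0.12  0.41 -0.55 -0.05  0.11]
```

```bash
python3 -c "
from h import *
Q=hor(.067,.9)*Ro.from_euler('z',np.pi/2)
print(relR([.454,-.06,.3],Q));o=get_obs();print(o['ee_pos'],o['eef_rot'])"
```

```text
(array([-0.332, -0.106, -0.811, -0.066,  0.069,  0.244]), 'rows>=', array([ 2.1, 13.2]))
[ 0.52866147 -0.08718753  0.26164033] [-1.92682304  0.00565855 -1.49208585]
```

Request:
arm_command:
  motion:
    - [0, -0.3, -0.3, 0, 0, 0, 0.4]
    - [0, -0.6, -0.6, 0, 0, 0, 0.4]
    - [0, -0.75, -0.6, 0, 0, 0, 0.4]
    - [0, -0.75, -0.6, -0.066, 0.069, 0.244, 0.4]
    - [0, -0.75, -0.6, -0.066, 0.069, 0.244, 0.4]
    - [0, -0.75, -0.6, -0.066, 0.069, 0.244, 0.4]
    - [0, -0.75, -0.6, -0.066, 0.069, 0.244, 0.4]
    - [0, -0.75, -0.6, -0.066, 0.069, 0.244, 0.4]
    - [0, -0.75, -0.6, -0.066, 0.069, 0.244, 0.4]
    - [0, -0.75, -0.6, -0.066, 0.069, 0.244, 0.4]

```text
time: 17.4
ee_pos: [0.4967, -0.0895, 0.355]
eef_rot: [-2.368, 0.587, -2.152]
contact_force: [0.1, -0.4, -0.5]
grip_width: 0.701
grip_force: 0.0
```

```bash
python3 -c "
from h import *
Q=hor(.067,.9)*Ro.from_euler('z',np.pi/2)
print(relR([.454,-.06,.3],Q));o=get_obs();print(o['ee_pos'],o['eef_rot'],o['joints'])"
```

```text
(array([ 0.295,  0.695, -0.031, -0.031,  0.033,  0.113]), 'rows>=', array([1.8, 6.1]))
[ 0.49670687 -0.08945447  0.35496659] [-2.36772299  0.58738432 -2.15240873] [-0.28210731 -0.4097424  -0.67863555  0.38011655  0.17337126 -0.93980259]
```

Request:
arm_command:
  motion:
    - [0.3, 0.7, -0.03, -0.031, 0.033, 0.113, 0.4]
    - [0.3, 0.7, -0.03, -0.031, 0.033, 0.113, 0.4]
    - [0.3, 0.7, -0.03, -0.031, 0.033, 0.113, 0.4]
    - [0.3, 0.7, -0.03, -0.031, 0.033, 0.113, 0.4]
    - [0.3, 0.7, -0.03, -0.031, 0.033, 0.113, 0.4]
    - [0.3, 0.7, -0.03, -0.031, 0.033, 0.113, 0.4]
    - [0.3, 0.7, -0.03, -0.031, 0.033, 0.113, 0.4]
    - [0.3, 0.7, -0.03, -0.031, 0.033, 0.113, 0.4]

```text
time: 18.07
ee_pos: [0.4548, -0.0614, 0.2996]
eef_rot: [-3.132, 0.673, -3.064]
contact_force: [0.3, -0.9, 0.1]
grip_width: 0.702
grip_force: 0.0
```

```bash
python3 -c "
from h import *
Q=hor(.067,.9)*Ro.from_euler('z',np.pi/2)
print(relR([.444,-.06,.06],Q));o=get_obs();print(o['ee_pos'],o['eef_rot'],o['joints'])
print('fwd 10cm',Q.inv().apply([np.cos(.067),np.sin(.067),0]))"
```

```text
(array([ 1.577e+00,  4.000e-02,  1.807e+00, -1.000e-03,  0.000e+00,
        1.000e-03]), 'rows>=', array([5.8, 0.1]))
[ 0.45477458 -0.06143953  0.29960859] [-3.13178585  0.67294619 -3.06391474] [-0.26841406 -0.34529495 -0.58986278  0.68013796  0.20360435 -0.27429085]
fwd 10cm [-7.83326910e-01 -2.44957793e-16  6.21609968e-01]
```

Request:
arm_command:
  motion:
    - [0.3, 0.01, 0.33, 0, 0, 0, 0.4]
    - [0.6, 0.01, 0.65, 0, 0, 0, 0.4]
    - [0.79, 0.02, 0.9, 0, 0, 0, 0.4]
    - [0.79, 0.02, 0.9, 0, 0, 0, 0.4]

```text
time: 18.4
ee_pos: [0.4398, -0.0577, 0.1685]
eef_rot: [-3.14, 0.654, -3.068]
contact_force: [-1.8, 0.7, -1.7]
grip_width: 0.704
grip_force: 0.0
```

Request:
arm_command:
  motion:
    - [0.3, 0.01, 0.33, 0, 0, 0, 0.4]
    - [0.6, 0.01, 0.65, 0, 0, 0, 0.4]
    - [0.79, 0.02, 0.9, 0, 0, 0, 0.4]
    - [0.79, 0.02, 0.9, 0, 0, 0, 0.4]

```text
time: 18.73
ee_pos: [0.4378, -0.0578, 0.0509]
eef_rot: [-3.141, 0.654, -3.069]
contact_force: [-2.8, 0.7, -0.2]
grip_width: 0.7
grip_force: 0.0
```

Request:
arm_command:
  motion:
    - [-0.12, 0, 0.09, 0, 0, 0, 0.4]
    - [-0.24, 0, 0.19, 0, 0, 0, 0.4]
    - [-0.36, 0, 0.28, 0, 0, 0, 0.4]
    - [-0.43, 0, 0.34, 0, 0, 0, 0.4]
    - [-0.5, 0, 0.4, 0, 0, 0, 0.4]
    - [-0.57, 0, 0.45, 0, 0, 0, 0.4]
    - [-0.63, 0, 0.5, 0, 0, 0, 0.4]
    - [-0.63, 0, 0.5, 0, 0, 0, 0.4]

```text
time: 19.4
ee_pos: [0.5258, -0.0539, 0.0624]
eef_rot: [-3.132, 0.676, -3.064]
contact_force: [-0.3, -0.7, 0.2]
grip_width: 0.702
grip_force: 0.0
```

```bash
cat > look.py <<'E'
from h import *
o=get_obs();print(o['ee_pos'],o['eef_rot'],o['contact_force'],o['time'])
def loc(x):
    d=np.array(x[:2])-[.637,.0515];c,s=np.cos(.067),np.sin(.067);return np.round([c*d[0]+s*d[1],-s*d[0]+c*d[1]],3)
print("tcp local",loc(o['ee_pos']))
for c in('scene','side','wrist'):
    K=get_calibration(c)
    if c=='wrist':
        im,d,q=wcloud()
    else:
        im,d=camera(c);q=cloud(c,im,d)
    cv2.imwrite(f'pics/{c}_t{int(o["time"]*100)}.png',im)
    for nm,h in(('bucket_handle',.185),('ice_bucket',0),('bitters',0)):
        r=spot_point(c,nm)[:1]
        if not r: print(c,nm,'none');continue
        u,v=r[0]['location']
        if c=='wrist':
            H=K['hand_eye'];R=Ro.from_euler('xyz',o['eef_rot']).as_matrix();ray=R@H[:3,:3]@np.linalg.inv(K['mtx'])@[u,v,1];C=R@H[:3,3]+o['ee_pos']
        else: ray=K['R'].T@np.linalg.inv(K['mtx'])@[u,v,1];C=-K['R'].T@K['t']
        X=C+ray*(h-C[2])/ray[2];print(c,nm,round(r[0]['score'],2),np.round([u,v]),X.round(3),"local",loc(X))
E
python3 look.py
```

```text
[ 0.52577399 -0.05390911  0.06243188] [-3.1320282   0.67643141 -3.06438496] [-0.30794631 -0.6793482   0.18119945] 19.4
tcp local [-0.118 -0.098]
scene bucket_handle 0.86 [291. 190.] [ 0.58  -0.048  0.185] local [-0.063 -0.095]
scene ice_bucket 0.63 [346. 263.] [ 0.402 -0.231  0.   ] local [-0.253 -0.266]
scene bitters none
side bucket_handle none
side ice_bucket 0.56 [355. 228.] [ 0.562 -0.309  0.   ] local [-0.099 -0.355]
side bitters none
wrist bucket_handle none
wrist ice_bucket none
wrist bitters none
```

Request:
arm_command:
  motion:
    - [-0.05, 0, 0.04, 0, 0, 0, 0.4]
    - [-0.11, 0, 0.09, 0, 0, 0, 0.4]
    - [-0.17, 0, 0.14, 0, 0, 0, 0.4]
    - [-0.23, 0, 0.18, 0, 0, 0, 0.4]
    - [-0.29, 0, 0.23, 0, 0, 0, 0.4]
    - [-0.35, 0, 0.28, 0, 0, 0, 0.4]
    - [-0.41, 0, 0.33, 0, 0, 0, 0.4]
    - [-0.47, 0, 0.37, 0, 0, 0, 0.4]
    - [-0.52, 0, 0.41, 0, 0, 0, 0.4]
    - [-0.54, 0, 0.43, 0, 0, 0, 0.4]

```text
time: 20.83
ee_pos: [0.5938, -0.0487, 0.0609]
eef_rot: [-3.133, 0.674, -3.065]
contact_force: [-3.2, -0.3, -0.8]
grip_width: 0.701
grip_force: 1.3
```

```bash
python3 look.py|grep -v none; python3 -c "
import cv2,glob
f=sorted(glob.glob('pics/scene_t*.png'))[-1];im=cv2.imread(f)[100:300,150:400];cv2.imwrite('pics/s3.png',cv2.resize(im,None,fx=3,fy=3))"
```

```text
[ 0.59379365 -0.04867213  0.06094089] [-3.13339225  0.67392363 -3.06519667] [-3.17916898 -0.32500717 -0.80675889] 20.8333
tcp local [-0.05  -0.097]
scene bucket_handle 0.72 [289. 171.] [ 0.639 -0.043  0.185] local [-0.004 -0.095]
scene ice_bucket 0.96 [285. 190.] [ 0.646 -0.039  0.   ] local [ 0.003 -0.091]
scene bitters 0.38 [365. 213.] [ 0.566 -0.303  0.   ] local [-0.094 -0.349]
wrist bucket_handle 0.36 [370. 204.] [ 0.349 -0.114  0.185] local [-0.299 -0.146]
wrist ice_bucket 0.63 [256. 198.] [ 0.643 -0.045  0.   ] local [-0.001 -0.097]
wrist bitters 0.58 [404. 264.] [0.787 0.161 0.   ] local [0.157 0.099]
```

View pics/s3.png

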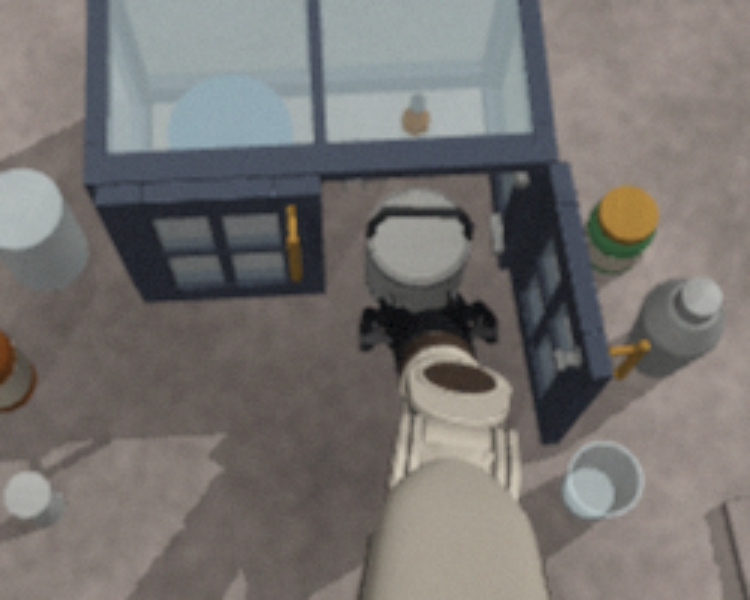

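The bucket is sliding in straight: its centre is now at the carcass front, its bar at (418,220). About 70 mm more.

Request:
arm_command:
  motion:
    - [-0.05, 0, 0.04, 0, 0, 0, 0.4]
    - [-0.11, 0, 0.09, 0, 0, 0, 0.4]
    - [-0.17, 0, 0.14, 0, 0, 0, 0.4]
    - [-0.23, 0, 0.18, 0, 0, 0, 0.4]
    - [-0.29, 0, 0.23, 0, 0, 0, 0.4]
    - [-0.35, 0, 0.28, 0, 0, 0, 0.4]
    - [-0.41, 0, 0.33, 0, 0, 0, 0.4]
    - [-0.47, 0, 0.37, 0, 0, 0, 0.4]
    - [-0.53, 0, 0.42, 0, 0, 0, 0.4]
    - [-0.56, 0, 0.44, 0, 0, 0, 0.4]

```text
time: 22.27
ee_pos: [0.6647, -0.0436, 0.0611]
eef_rot: [-3.134, 0.673, -3.065]
contact_force: [-2.0, -0.2, -1.3]
grip_width: 0.698
grip_force: 1.1
```

```bash
python3 look.py|grep -v none
```

```text
[ 0.66472694 -0.04359715  0.06113528] [-3.13361429  0.67344395 -3.06546013] [-2.0051949  -0.19814316 -1.27781578] 22.2667
tcp local [ 0.021 -0.097]
scene bucket_handle 0.8 [286. 146.] [ 0.72  -0.033  0.185] local [ 0.077 -0.09 ]
scene ice_bucket 0.63 [366. 214.] [ 0.564 -0.307  0.   ] local [-0.097 -0.353]
scene bitters 0.28 [150. 230.] [0.502 0.402 0.   ] local [-0.112  0.358]
wrist ice_bucket 0.81 [256. 195.] [ 0.709 -0.04   0.   ] local [ 0.065 -0.096]
```

Request:
arm_command:
  motion:
    - [0.15, 0, -0.12, 0, 0, 0, 0.4]
    - [0.4, 0, -0.32, 0, 0, 0, 0.4]
    - [0.7, 0, -0.55, 0, 0, 0, 0.4]
    - [0.78, 0, -0.62, 0, 0, 0, 0.4]

```text
time: 23.2
ee_pos: [0.5567, -0.0502, 0.0575]
eef_rot: [-3.136, 0.664, -3.068]
contact_force: [-1.9, -0.3, -1.1]
grip_width: 0.698
grip_force: 0.0
```

Request:
arm_command:
  motion:
    - [0.3, 0, -0.24, 0, 0, 0, 0.4]
    - [0.55, 0, -0.45, 0, 0, 0, 0.4]
    - [0.4, 0, -0.8, 0, 0, 0, 0.2]
    - [0.2, 0, -1, 0, 0, 0, 0]
    - [0.05, 0, -1, 0, 0, 0, 0]

```text
time: 23.62
ee_pos: [0.4974, -0.0555, 0.1394]
eef_rot: [-3.132, 0.677, -3.066]
contact_force: [1.2, -0.8, 1.0]
grip_width: 0.496
grip_force: 0.0
```

Request:
arm_command:
  motion:
    - [-0.3, 0, -0.3, 0, 0, 0, 0]
    - [-0.6, 0, -0.6, 0, 0, 0, 0]
    - [-0.8, 0, -0.8, 0, 0, 0, 0]
    - [-0.8, 0, -0.8, 0, 0, 0, 0]

```text
time: 23.95
ee_pos: [0.5159, -0.0542, 0.2592]
eef_rot: [-3.128, 0.69, -3.062]
contact_force: [0.6, -0.7, 0.7]
grip_width: 0.5
grip_force: 0.0
```

```bash
python3 look.py|grep -v none; python3 -c "
from h import *
print(get_obs()['joints'],rel([.483,-.226,.31],[np.pi,0,-1.477]))"
```

```text
[ 0.51594368 -0.05424156  0.25916067] [-3.12791565  0.68968153 -3.06164868] [ 0.59132526 -0.68784605  0.68282677] 23.95
tcp local [-0.128 -0.097]
scene bucket_handle 0.57 [286. 146.] [ 0.721 -0.034  0.185] local [ 0.078 -0.091]
scene ice_bucket 0.86 [283. 172.] [ 0.712 -0.034  0.   ] local [ 0.069 -0.091]
wrist bucket_handle 0.79 [259. 261.] [ 0.765 -0.031  0.185] local [ 0.122 -0.091]
wrist ice_bucket 0.84 [251. 154.] [ 0.742 -0.046  0.   ] local [ 0.099 -0.105]
[-0.20040327 -0.18493293 -0.62609695  0.47528435  0.16312082 -0.21787655] (array([-0.073, -1.706, -0.726, -0.086,  0.082, -0.243]), 'rows>=', array([ 4.5, 13.6]))
```

Request:
arm_command:
  motion:
    - [0.4, 0, -0.5, 0, 0, 0, 0]
    - [0.4, 0, -0.7, 0, 0, 0, 0]
    - [0.2, 0, -0.8, -0.086, 0.082, -0.243, 0]
    - [0.2, 0, -0.8, -0.086, 0.082, -0.243, 0]
    - [0.2, 0, -0.8, -0.086, 0.082, -0.243, 0]
    - [0.2, 0, -0.8, -0.086, 0.082, -0.243, 0]
    - [0.2, 0, -0.8, -0.086, 0.082, -0.243, 0]
    - [0.2, 0, -0.8, -0.086, 0.082, -0.243, 0]
    - [0.2, 0, -0.8, -0.086, 0.082, -0.243, 0]
    - [0.2, 0, -0.8, -0.086, 0.082, -0.243, 0]

```text
time: 25.38
ee_pos: [0.4454, -0.0582, 0.2985]
eef_rot: [-2.997, 0.265, -2.084]
contact_force: [-0.2, 0.7, -0.3]
grip_width: 0.501
grip_force: 0.0
```

```bash
python3 -c "
from h import *
o=get_obs();print(o['ee_pos'],rel([.483,-.1,.33],[np.pi,0,-1.477]))"
```

```text
[ 0.44535603 -0.05818382  0.29850098] (array([ 0.091, -0.578, -0.27 , -0.035,  0.034, -0.099]), 'rows>=', array([1.5, 5.5]))
```

Request:
arm_command:
  motion:
    - [0.09, -0.58, -0.27, -0.035, 0.034, -0.099, 0]
    - [0.09, -0.58, -0.27, -0.035, 0.034, -0.099, 0]
    - [0.09, -0.58, -0.27, -0.035, 0.034, -0.099, 0]
    - [0.09, -0.58, -0.27, -0.035, 0.034, -0.099, 0]
    - [0.09, -0.58, -0.27, -0.035, 0.034, -0.099, 0]
    - [0.09, -0.58, -0.27, -0.035, 0.034, -0.099, 0]
    - [0.09, -0.58, -0.27, -0.035, 0.034, -0.099, 0]

```text
time: 25.97
ee_pos: [0.4838, -0.0991, 0.329]
eef_rot: [3.141, 0.001, -1.479]
contact_force: [-0.1, 0.8, -0.2]
grip_width: 0.497
grip_force: 0.0
```

```bash
python3 -c "
from h import *
o=get_obs();print(o['ee_pos'],rel([.483,-.226,.33],[np.pi,0,-1.477]))
im,d,q=wcloud();z=q[...,2];b,g,r=[im[...,i].astype(int) for i in range(3)]
m=(r>b+50)&(z>.255)&(z<.29)&(d>0)&(q[...,0]<.57)
p=q[m];print(len(p),len(p) and (p.mean(0),p.min(0),p.max(0)))
im,d=camera('scene');P=cloud('scene',im,d);z=P[...,2];b,g,r=[im[...,i].astype(int) for i in range(3)]
p=P[(r>b+60)&(z>.24)&(z<.29)&(P[...,0]<.6)&(P[...,1]<-.1)];print(len(p),len(p) and np.median(p,0))"
```

```text
[ 0.48381446 -0.09905087  0.32902968] (array([ 1.263,  0.124, -0.011,  0.   ,  0.   , -0.   ]), 'rows>=', array([3., 0.]))
837 (array([ 0.48141799, -0.2196825 ,  0.26889071]), array([ 0.4750883 , -0.23658312,  0.25610819]), array([ 0.48797625, -0.19894645,  0.27745225]))
0 0
```

Request:
arm_command:
  motion:
    - [0.4, 0.05, 0, 0, 0, 0, 0]
    - [0.8, 0.1, 0, 0, 0, 0, 0]
    - [0.95, 0.12, 0, 0, 0, 0, 0]
    - [0.95, 0.12, 0, 0, 0, 0, 0]

```text
time: 26.4
ee_pos: [0.4785, -0.1989, 0.3296]
eef_rot: [-3.14, -0.0, -1.489]
contact_force: [-0.1, 0.3, 0.1]
grip_width: 0.502
grip_force: 0.0
```

Request:
arm_command:
  motion:
    - [0.32, 0.02, 0, 0, 0, 0, 0]
    - [0.32, 0.02, 0, 0, 0, 0, 0]
    - [0.32, 0.02, 0.3, 0, 0, 0, 0]
    - [0.32, 0.02, 0.65, 0, 0, 0, 0]
    - [0.32, 0.02, 1, 0, 0, 0, 0]
    - [0.32, 0.02, 1, 0, 0, 0, 0]

```text
time: 26.9
ee_pos: [0.4746, -0.2243, 0.2221]
eef_rot: [3.13, 0.009, -1.483]
contact_force: [-2.0, 0.8, -1.8]
grip_width: 0.494
grip_force: 0.0
```

Request:
arm_command:
  motion:
    - [0, 0, 0, 0, 0, 0, -0.5]
    - [0, 0, 0, 0, 0, 0, -1]
    - [0, 0, 0, 0, 0, 0, -1]
    - [0, 0, 0, 0, 0, 0, -1]
    - [0, 0, 0, 0, 0, 0, -1]

```text
time: 27.32
ee_pos: [0.4827, -0.2278, 0.2332]
eef_rot: [-3.133, -0.002, -1.481]
contact_force: [3.3, 1.8, 7.3]
grip_width: 0.108
grip_force: 58.9
```

```bash
python3 arc.py 1.6 1.1 7
```

```text
[ 0.48272578 -0.22782162  0.23316349] [-3.13326591e+00 -2.09486707e-03 -1.48119449e+00] [-0.44  0.3   0.09  1.35  0.   -2.1 ] [3.32360697 1.83237409 7.27978034] 0.10792314275301206 27.3167
hinge [ 0.65072473 -0.15304005] handle at a [ 0.48131928 -0.22464344]
1.53 [-0.13  0.04 -0.  ] turn z 0.011
1.46 [-0.26  0.06 -0.  ] turn z 0.023
1.39 [-0.39  0.08 -0.  ] turn z 0.034
1.31 [-0.52  0.09 -0.  ] turn z 0.045
1.24 [-0.65  0.09 -0.  ] turn z 0.057
1.17 [-0.78  0.07 -0.  ] turn z 0.068
1.1 [-0.91  0.05 -0.  ] turn z 0.08
```

Request:
arm_command:
  motion:
    - [-0.13, 0.04, 0, 0, 0, 0.011, -1]
    - [-0.26, 0.06, 0, 0, 0, 0.023, -1]
    - [-0.39, 0.08, 0, 0, 0, 0.034, -1]
    - [-0.52, 0.09, 0, 0, 0, 0.045, -1]
    - [-0.65, 0.09, 0, 0, 0, 0.057, -1]
    - [-0.78, 0.07, 0, 0, 0, 0.068, -1]
    - [-0.91, 0.05, 0, 0, 0, 0.08, -1]

```text
time: 27.9
ee_pos: [0.467, -0.1376, 0.2331]
eef_rot: [-3.137, -0.0, -1.989]
contact_force: [-2.8, 0.4, 10.9]
grip_width: 0.11
grip_force: 59.2
```

Request:
arm_command:
  motion:
    - [-0.13, 0.04, 0, 0, 0, 0.011, -1]
    - [-0.26, 0.06, 0, 0, 0, 0.023, -1]
    - [-0.39, 0.08, 0, 0, 0, 0.034, -1]
    - [-0.52, 0.09, 0, 0, 0, 0.045, -1]
    - [-0.65, 0.09, 0, 0, 0, 0.057, -1]
    - [-0.78, 0.07, 0, 0, 0, 0.068, -1]
    - [-0.91, 0.05, 0, 0, 0, 0.08, -1]

```text
time: 28.48
ee_pos: [0.4975, -0.0503, 0.2332]
eef_rot: [3.14, 0.002, -2.49]
contact_force: [-9.3, 4.8, 13.0]
grip_width: 0.107
grip_force: 59.5
```

```bash
python3 arc.py .6 .1 7
```

```text
[ 0.49750735 -0.05031452  0.23315961] [ 3.13999200e+00  2.22433553e-03 -2.49028543e+00] [-0.1   0.24  0.01  1.34  0.   -0.75] [-9.26184535  4.83222619 13.00374987] 0.1069879317504714 28.4833
hinge [ 0.65072473 -0.15304005] handle at a [ 0.4989424  -0.04917776]
0.53 [-0.13  0.04  0.  ] turn z 0.011
0.46 [-0.25  0.06  0.  ] turn z 0.023
0.39 [-0.38  0.08  0.  ] turn z 0.034
0.31 [-0.52  0.09  0.  ] turn z 0.045
0.24 [-0.65  0.09  0.  ] turn z 0.057
0.17 [-0.78  0.08  0.  ] turn z 0.068
0.1 [-0.91  0.06  0.  ] turn z 0.08
```

Request:
arm_command:
  motion:
    - [-0.13, 0.04, 0, 0, 0, 0.011, -1]
    - [-0.25, 0.06, 0, 0, 0, 0.023, -1]
    - [-0.38, 0.08, 0, 0, 0, 0.034, -1]
    - [-0.52, 0.09, 0, 0, 0, 0.045, -1]
    - [-0.65, 0.09, 0, 0, 0, 0.057, -1]
    - [-0.78, 0.08, 0, 0, 0, 0.068, -1]
    - [-0.91, 0.06, 0, 0, 0, 0.08, -1]

```text
time: 29.07
ee_pos: [0.5674, 0.0112, 0.2332]
eef_rot: [3.137, 0.003, -2.992]
contact_force: [-3.7, 6.4, 8.4]
grip_width: 0.11
grip_force: 59.2
```

```bash
python3 arc.py .1 -.02 4
```

```text
[0.56739562 0.01118756 0.23317039] [ 3.13684794  0.00347502 -2.99150944] [ 0.02  0.37  0.19  1.39  0.01 -0.13] [-3.65255269  6.36508695  8.42835335] 0.10989993211274046 29.0667
hinge [ 0.65072473 -0.15304005] handle at a [0.56731743 0.01087601]
0.07 [-0.05  0.02  0.  ] turn z 0.005
0.04 [-0.11  0.03  0.  ] turn z 0.01
0.01 [-0.16  0.05  0.  ] turn z 0.014
-0.02 [-0.21  0.06  0.  ] turn z 0.019
```

Request:
arm_command:
  motion:
    - [-0.05, 0.02, 0, 0, 0, 0.005, -1]
    - [-0.1, 0.03, 0, 0, 0, 0.01, -1]
    - [-0.15, 0.05, 0, 0, 0, 0.014, -1]
    - [-0.19, 0.06, 0, 0, 0, 0.016, -1]
    - [-0.22, 0.07, 0, 0, 0, 0.016, -1]
    - [-0.22, 0.07, 0, 0, 0, 0.016, -1]

```text
time: 29.57
ee_pos: [0.5863, 0.0194, 0.2332]
eef_rot: [3.14, -0.0, -3.09]
contact_force: [-9.2, 3.8, 10.6]
grip_width: 0.115
grip_force: 59.4
```

Request:
arm_command:
  motion:
    - [-0.03, 0, 0, 0, 0, 0, -1]
    - [-0.06, 0, 0, 0, 0, 0, -1]
    - [-0.08, 0, 0, 0, 0, 0, -1]
    - [-0.08, 0, 0, 0, 0, 0, -1]

```text
time: 29.9
ee_pos: [0.5878, 0.0195, 0.2328]
eef_rot: [3.139, -0.014, -3.089]
contact_force: [-26.8, 1.7, 19.0]
grip_width: 0.114
grip_force: 60.1
```

Force rises to 27 N with no further motion, so the door is against its stop. I'll relax, release, rise, retreat and check.

Request:
arm_command:
  motion:
    - [0.06, 0, 0, 0, 0, 0, -1]
    - [0.06, 0, 0, 0, 0, 0, -0.5]
    - [0.06, 0, 0, 0, 0, 0, 0]
    - [0.06, 0, 0, 0, 0, 0, 0]
    - [0.06, 0, -0.3, 0, 0, 0, 0]
    - [0.06, 0, -0.65, 0, 0, 0, 0]
    - [0.06, 0, -0.9, 0, 0, 0, 0]
    - [0.06, 0, -0.9, 0, 0, 0, 0]

```text
time: 30.57
ee_pos: [0.5929, 0.0182, 0.3265]
eef_rot: [-3.142, 0.012, -3.091]
contact_force: [-0.2, -0.1, -0.0]
grip_width: 0.499
grip_force: 0.0
```

Request:
arm_command:
  motion:
    - [0.4, -0.2, -0.1, 0, 0, 0, 0]
    - [0.7, -0.5, -0.1, 0, 0, 0, 0]
    - [0.9, -0.8, -0.1, 0, 0, 0, 0]
    - [0.9, -1, -0.1, 0, 0, 0, 0]

```text
time: 30.9
ee_pos: [0.502, -0.0882, 0.3305]
eef_rot: [-3.141, -0.0, -3.092]
contact_force: [0.4, 0.6, -0.0]
grip_width: 0.504
grip_force: 0.0
```

Request:
arm_command:
  motion:
    - [0.4, -0.4, 0, 0, 0, 0, 0]
    - [0.7, -0.7, 0, 0, 0, 0, 0]
    - [0.8, -1, 0, 0, 0, 0, 0]
    - [0.8, -1, 0, 0, 0, 0, 0]

```text
time: 31.23
ee_pos: [0.4279, -0.195, 0.3298]
eef_rot: [-3.139, 0.0, -3.098]
contact_force: [-0.6, -0.2, -0.2]
grip_width: 0.501
grip_force: 0.0
```

Request:
arm_command:
  motion:
    - [0, -0.4, 0, 0, 0, 0, 0]
    - [0, -0.7, 0, 0, 0, 0, 0]
    - [0, -1, 0, 0, 0, 0, 0]
    - [0, -1, 0, 0, 0, 0, 0]

```text
time: 31.57
ee_pos: [0.436, -0.2946, 0.3282]
eef_rot: [-3.141, 0.0, -3.096]
contact_force: [-0.4, 0.1, -0.7]
grip_width: 0.502
grip_force: 0.0
```

```bash
python3 look.py|grep -v none; python3 -c "
from h import *
im,d=camera('scene');P=cloud('scene',im,d);z=P[...,2];b,g,r=[im[...,i].astype(int) for i in range(3)]
for lo,hi in((.06,.24),(-.13,.05)):
    f=(z>.03)&(z<.27)&(abs(P[...,0]-.622+.067*P[...,1])<.03)&(b>r+8)&(r<90)&(P[...,1]<hi)&(P[...,1]>lo);q=P[f]
    for _ in range(4):
        k=np.polyfit(q[:,1],q[:,0],1);q=q[abs(q[:,0]-np.polyval(k,q[:,1]))<.006]
    print(k,len(q))
h=(r>b+60)&(z>.17)&(z<.28)&(abs(P[...,1]-.05)<.08)&(P[...,0]<.62)
for s in(0,1):q=P[h&((P[...,1]>.05)==s)];print('bar',len(q),np.median(q,0).round(3))
cv2.imwrite('pics/s4.png',cv2.resize(im[80:310,110:410],None,fx=2.6,fy=2.6))"
```

```text
[ 0.43602752 -0.2946489   0.32819396] [-3.14050621e+00  2.35202481e-04 -3.09573885e+00] [-0.36099739  0.12210656 -0.71160542] 31.5667
tcp local [-0.224 -0.332]
scene ice_bucket 0.63 [246. 180.] [0.681 0.094 0.   ] local [0.046 0.039]
wrist bitters 0.15 [426. 264.] [0.642 0.045 0.   ] local [ 0.004 -0.007]
[-0.06955801  0.62262309] 840
[-0.07606074  0.62202191] 912
bar 29 [0.593 0.018 0.269]
bar 35 [0.592 0.078 0.268]
```

View pics/s4.png

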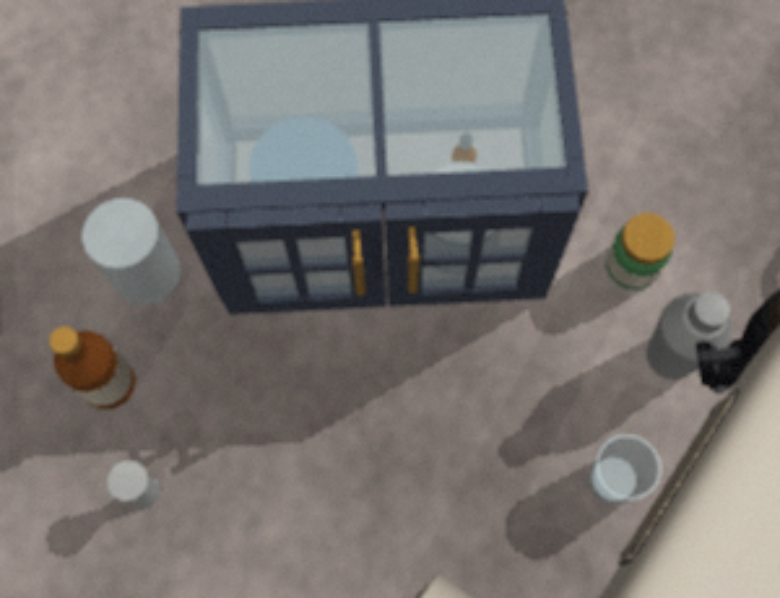

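Both doors are flush: the right pull is back at its starting position, (412,258) in the picture. The bucket shows behind the right-hand glass, the bitters (463,152) are unmoved, and everything on the counter still stands.

```bash
python3 -c "
from station import *
print(job_done())"
```

```text
the job is handed in; nothing more can be done
None
```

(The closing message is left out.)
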